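Lock the castle nut of a revolving bowl stand

ROBOT

A 6-joint arm with a two-finger parallel gripper is mounted at the origin on the work surface. World frame = base frame: x ahead of the robot, y to its left, z up, the work surface at z = 0. Lengths are in mm, angles in rad, forces in N, time in s.
With the tool pointing down it reaches from about 325 to 775 mm from the base axis. Payload 5.5 kg.
Tool frame: the origin (TCP) lies midway between the tips of the shut fingers; the grasp point (between the pads) lies 19 mm behind it; z points along the fingers, y is the direction in which the jaws open and shut (so a half turn about z gives the same grasp; the last joint's range is limited). The gripper opens to 85 mm and grips with 20 to 120 N. Pads are 22 mm wide; open, the fingers measure 114 mm over their backs; the gripper's body (76 mm by 85 mm) begins 54 mm behind the grasp point. The pads swing forward as they close: fully open they stand 13 mm farther back than shut.
Start: joints at [1.203, 0.091, 1.231, -0, 1.82, -0.057], TCP at [183.497, 571.266, 231.275] pointing down, gripper open.
Joint ranges: [-2.87, 2.87], [-0.86, 2.18], [0.17, 2.46], [-1.51, 4.65], [0.06, 2.69], [-2.65, 2.65]. Speed limits (rad/s): [2.57, 2.57, 3.01, 3.14, 3.14, 3.14].

INTERFACE

Orientations are given as a unit quaternion [x, y, z, w].
In Python, from bench import * gives the robot as it stands.
- The arm moves only by the shell command python3 -m crank 'ROWS' [FORCE]. ROWS is a JSON object of lists of equal length, an entry for each row: "offset": the shift along the tool's x, y, z in cm, a list of three; "turn": the turn about the tool's z in rad; "hand": the opening in per cent of the stroke, from 0 (shut) to 100 (fully open). A call has 1 to 10 rows; each row shifts and turns the commanded pose from where the row before left it, along the tool's axes as they then stand; what a row does not reach is not made up. A row lasts 1/10 s, in which the tool goes at most 50 mm and 8.59 degrees, less where a joint would pass 70% of its speed; a pose out of reach is approached as far as the arm can. A call is refused whole if a number of a shift passes 5 or a number of a turn 0.15, either way. A call with a gripper value outside its range is refused whole. The fingers move at their own pace and stop on an object; FORCE is the grip in N (left out, the last holds). Time passes only in rows, so rows that do not move let the fingers close. It gives the time, the measured TCP pose, the force and the opening at its end, in the units of the state.
- get_obs(): the state, without advancing time (a new reading comes with each control period).
- read_camera(name): name is "scene" or "side" or "wrist"; returns a dict with "frame" (480x640x3 uint8, red, green, blue), "mtx" (3x3 intrinsics, pixels), "k1" (the pictures are not rectified: a ray, as slopes to the right and down, at radius r is drawn at 1 + k1 r^2 times it, then the intrinsics apply), "world_from_camera" (4x4, takes a point from camera to world coordinates); the wrist camera has in their place "tool_from_camera" (4x4, takes a point from camera to tool coordinates, whose origin is the TCP and whose axes are the flange's). Camera axes: x right, y up, looking along -z (the intrinsics and any distortion apply to the point x, -y, -z); pixel columns grow to the right and rows downward; lengths in mm; the calibration is good to about 2 mm. A picture is of the moment at which its call begins: read the wrist's pose just before it. There is no depth.
- job_done(): hands the job in, once; it reports no verdict.
Trained networks look in a picture, given as the dict that the camera call returned (one of the last four; its "shot" number tells which), for a name from the list of things; names that differ only in an ending like _2 or _b are one class to them, and where a whole thing is asked for, a point or a joint stands for the part that bears it (a point fixed in the world has none). Each returns a list of dicts, best first, with "confidence" (0 to 1); they miss things now and then, are a little off and sometimes report something else, mostly with a low value. They report only what shows in the picture. A call takes as long as a camera call. They do not tell look-alikes from the thing itself.
- silhouettes(picture, target): "mask" (480x640 bool, what is visible of it) and "box" ([left, top, right, bottom] in pixels, round what is visible of it).
The state is a dict: "time_s": time; "qpos": joint angles; "joint_vel": joint speeds; "tau": joint torques, N m; "tcp_pos": TCP position; "ee_rot": TCP orientation; "contact_force": force on the tool from outside, world axes, zero at the start; "torque": the same for the moment, N m; "grip_width": opening from 0.0 (shut) to 1.0 (fully open).
Only numpy, scipy, OpenCV 4.12 (cv2) and the standard library are available. Lean on these libraries where they do the work, as an engineer would, in place of code of your own. Each camera call takes 0.05 s, during which the arm holds its last target.

TASK

Lock the revolving display stand: turn its big slotted castle nut clockwise (seen from above, tightening) only as far as the next slot that lines up with the cross hole in the spindle, without ever slackening it. Then ease the loose locking pin gently, feeling for the hole and never forcing it, through slot, spindle and opposite slot until its head is home against the nut, let go of it, and leave the other wares where they are.

Things in the scene. Friction and masses are not known exactly. Their poses are not given: they have to be found in the camera images.
- stand: Low revolving display stand, fixed: steel foot, round wooden disc (180 mm diameter, top 50 mm above the table), aluminium washer (68 mm diameter, 4 mm thick), then a steel castle nut on an upright dark spindle. Origin: on the spindle's axis at table height; z up. The spindle's cross hole runs level along the stand's y axis, open at both ends; the pin may enter at either.
- cross (a point): Point on the spindle's axis level with the floor of the nut's slots, 77 mm above the table. The spindle (24 mm diameter) has end play and is held by friction, so the middle of its cross hole is anywhere from 5 to 23 mm above this point; that height is not measured: see it or feel for it. The hole is 10 mm wide and 9 mm high; the spindle's top is 20 mm above the hole's middle.
- nut (a joint): Angle of the castle nut, rad; grows as it turns clockwise seen from above (tightening). Two opposite slots line up with the cross hole at 0 and at 1.047 (60 degrees); then two flats are square to the stand's y axis. It starts at 0.15 to 0.85, so the next slot is at 1.047. It turns stiffly (about 0.25 N m) and stays where it is left.
- nut_top (a point): Centre of the castle nut's top, 104 mm above the table. The nut is a hexagon 46 mm across the flats, from 54 to 104 mm above the table; in the middle of each of its six flats a slot 10 mm wide is cut from the top down to 77 mm above the table.
- pin: Loose locking pin, about 90 g, standing on the table: flat upright aluminium head 26 mm long (x), 16 mm thick (y), 44 mm tall (z); from the head's front face a blunt steel shaft, 7 mm diameter, 56 mm long, runs along +x, its axis 24 mm above the underside. Origin: centre of the head's underside; z up. Never push it against nut, spindle or stand with over 20 N.
- pin_mid (a point): Point on the pin's shaft axis, 23 mm ahead of the head's front face (36 mm from the head's middle, 33 mm behind the tip); it lies on the spindle's axis when the head is home against the nut's flat. Once released the pin sags head-down by about 0.1 rad in the hole's play.
- bowl: Wooden bowl, 110 mm across and 50 mm high, a bystander. Origin: centre of its underside.
- stick_cup: Bamboo cup, 60 mm across and 100 mm high (190 mm with its sticks), a bystander. Origin: centre of its underside.
- bowl_stack: Two stacked wooden bowls in one piece, 120 mm across and 96 mm high, a bystander. Origin: centre of its underside.
Mind the look-alikes: they are no part of the job. What is meant by the pin is not purple, and is the smaller of those in its own colour. Leave any purple look-alike of the stand alone.

How it is judged:
By the outcome, as a careful person would: the job done as asked, in the order asked, and still so for the second after the job is handed in, with the robot touching nothing.
It also fails if it takes over 72 s, if anything falls off the work surface, if the arm or the gripper's body presses on something with over 40 N, if the wrist force passes 120 N, or if a joint passes its speed limit or range.

## Working session

There is one attempt and no reset: what is moved stays moved. The work goes in short steps, Python scripts to look and compute and a shell command to move; the robot and the scene stay as the last step left them, time stands still between calls to the robot, and variables do not carry over. Pictures are saved under pics/ and viewed, and the job is handed in when it is done.

```bash
ls; mkdir -p pics; python3 - <<'E'
from bench import *
import cv2
o=get_obs();print({k:o[k] for k in o})
for n in ("scene","side","wrist"):
    p=read_camera(n)
    cv2.imwrite(f"pics/{n}0.png",p["frame"][:,:,::-1])
    print(n,p["mtx"],p["k1"],p.get("world_from_camera",p.get("tool_from_camera")))
    for t in ("stand","nut","pin","bowl","stick_cup","bowl_stack"):
        print(t,[(round(d["confidence"],2),[int(v) for v in d["box"]]) for d in silhouettes(p,t)])
print(get_obs()["time_s"])
E
```

```text
pics
{'time_s': 0.0, 'qpos': array([ 1.20331051e+00,  9.18907854e-02,  1.23192451e+00, -1.31878419e-05,
        1.81975693e+00, -5.66811800e-02]), 'joint_vel': array([ 0.0010686 ,  0.00072863, -0.00245169,  0.00063479, -0.00097198,
        0.00032556]), 'tau': array([-2.11833176e-03, -4.58726764e+01, -4.18012691e+01, -2.69554830e-04,
        1.16561478e-02, -5.63190412e-06]), 'tcp_pos': array([183.3900823 , 570.99474435, 230.1099165 ]), 'ee_rot': array([ 1.54779106e-01,  9.87948606e-01, -9.68953915e-04, -2.02097943e-04]), 'contact_force': array([-0.13716082,  0.41194865, -0.44750412]), 'torque': array([-0.072548  , -0.00096039, -0.02761609]), 'grip_width': 1.0013180458909088}
scene [[511.78908962   0.         321.84853644]
 [  0.         511.78908962 239.49829598]
 [  0.           0.           1.        ]] -0.1076025260202603 [[ 4.37662546e-01 -5.36353513e-01  7.21648395e-01  1.42285230e+03]
 [ 8.99064863e-01  2.71380176e-01 -3.43562472e-01 -3.85209789e+02]
 [-1.15701295e-02  7.99173141e-01  6.00989536e-01  8.01261917e+02]
 [ 0.00000000e+00  0.00000000e+00  0.00000000e+00  1.00000000
[... 843 characters left out ...]
262])]
pin [(0.96, [271, 387, 313, 451]), (0.78, [323, 337, 342, 384])]
bowl [(0.63, [414, 261, 472, 301])]
stick_cup [(0.68, [408, 345, 467, 454])]
bowl_stack [(0.85, [265, 155, 306, 202])]
wrist [[374.82529935   0.         326.9051841 ]
 [  0.         374.82529935 235.28715987]
 [  0.           0.           1.        ]] 0.01448880966529664 [[ 8.25253808e-04  9.56068710e-01  2.93141502e-01  7.58513386e+01]
 [ 9.99999659e-01 -7.86650399e-04 -2.49578084e-04 -1.65005268e+00]
 [-8.01391779e-06  2.93141608e-01 -9.56069034e-01 -1.41923737e+02]
 [ 0.00000000e+00  0.00000000e+00  0.00000000e+00  1.00000000e+00]]
stand [(0.96, [1, 366, 28, 411])]
nut []
pin []
bowl []
stick_cup []
bowl_stack []
1.05
```

View pics/scene0.png

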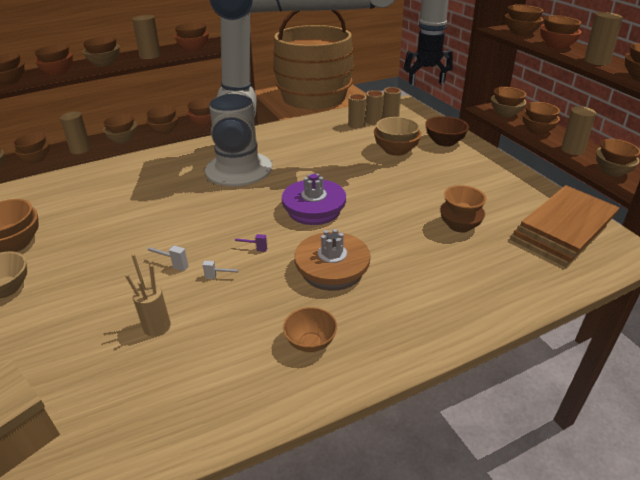

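View pics/side0.png

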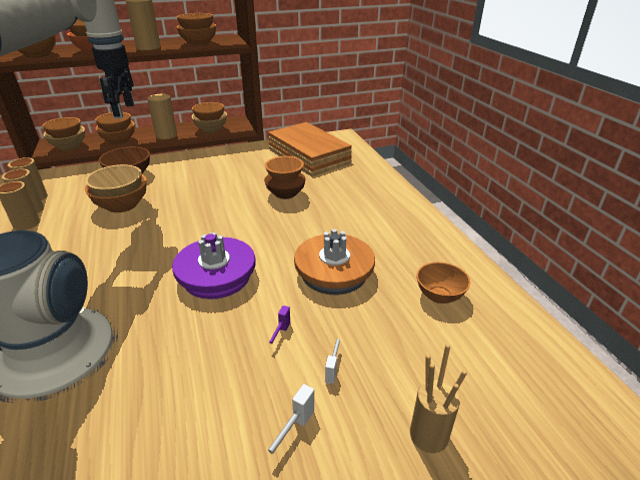

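View pics/wrist0.png

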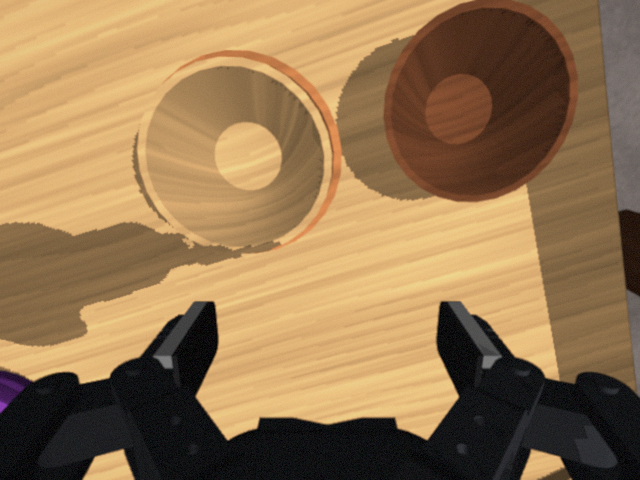

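```bash
cat > h.py <<'E'
from bench import *
import cv2, numpy as np
from scipy.spatial.transform import Rotation as R
def und(p,uv):
    K=p["mtx"];x=(uv[0]-K[0,2])/K[0,0];y=(uv[1]-K[1,2])/K[1,1]
    X,Y=x,y
    for _ in range(20):
        s=1+p["k1"]*(X*X+Y*Y);X,Y=x/s,y/s
    return X,Y
def wfc(p,obs=None):
    if "world_from_camera" in p: return np.array(p["world_from_camera"])
    T=np.eye(4);T[:3,:3]=R.from_quat(obs["ee_rot"]).as_matrix();T[:3,3]=obs["tcp_pos"]
    return T@np.array(p["tool_from_camera"])
def ray(p,uv,obs=None):
    X,Y=und(p,uv);T=wfc(p,obs);return T[:3,3],T[:3,:3]@np.array([X,-Y,-1.])
def atz(p,uv,z,obs=None):
    o,d=ray(p,uv,obs);return o+d*(z-o[2])/d[2]
def proj(p,P,obs=None):
    T=wfc(p,obs);c=T[:3,:3].T@(np.array(P)-T[:3,3]);X,Y=c[0]/-c[2],-c[1]/-c[2]
    s=1+p["k1"]*(X*X+Y*Y);K=p["mtx"];return K[0,0]*X*s+K[0,2],K[1,1]*Y*s+K[1,2]
def tri(rs):
    A=np.zeros((3,3));b=np.zeros(3)
    for o,d in rs:
        d=d/np.linalg.norm(d);M=np.eye(3)-np.outer(d,d);A+=M;b+=M@o
    return np.linalg.solve(A,b)
def yaw(obs):
    m=R.from_quat(obs["ee_rot"]).as_matrix();return np.arctan2(m[1,0],m[0,0]) # world angle of tool x
def crop(p,box,k,name):
    l,t,r,b=box;im=cv2.resize(p["frame"][t:b,l:r,::-1],None,fx=k,fy=k,interpolation=cv2.INTER_CUBIC);cv2.imwrite("pics/"+name,im)
E
python3 - <<'E'
from h import *
s=read_camera("scene");d=read_camera("side")
crop(s,(270,205,390,295),6,"s_st.png");crop(d,(275,215,395,305),6,"d_st.png")
crop(s,(190,245,250,290),12,"s_pin.png");crop(d,(305,330,365,390),9,"d_pin.png")
a=np.concatenate([cv2.imread("pics/s_st.png"),cv2.imread("pics/d_st.png")],0)
cv2.imwrite("pics/st.png",cv2.resize(a,(533,800))[:,:]) if 0 else None
E
```

```text
(no output)
```

View pics/s_st.png

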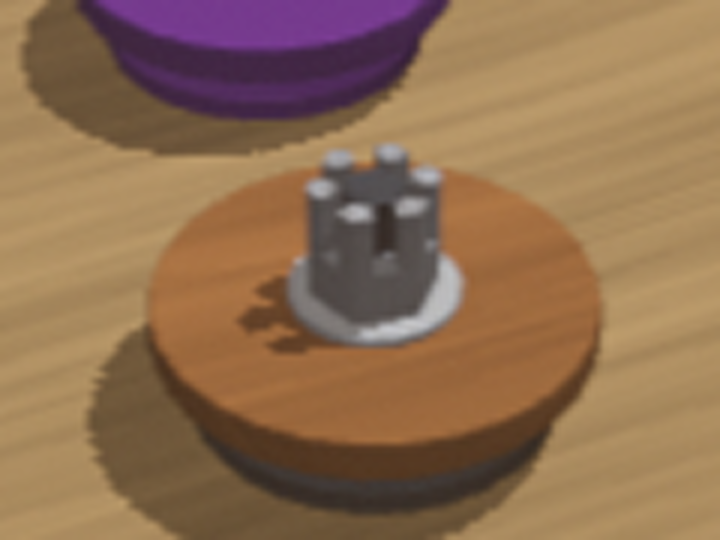

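View pics/d_st.png

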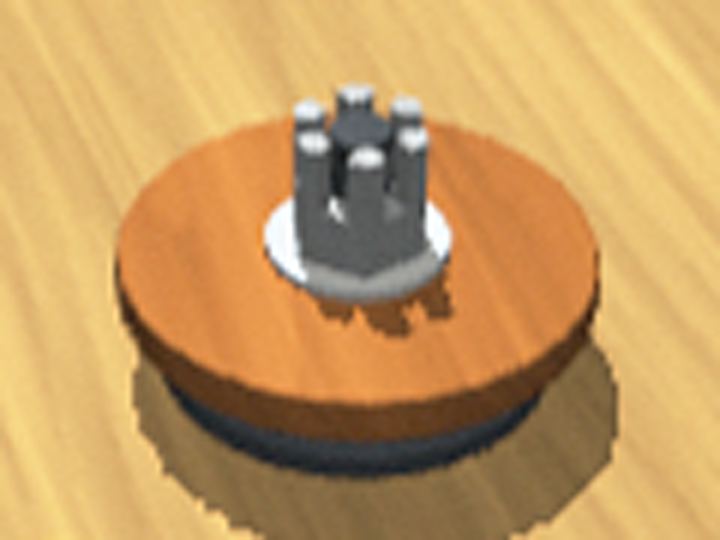

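View pics/s_pin.png

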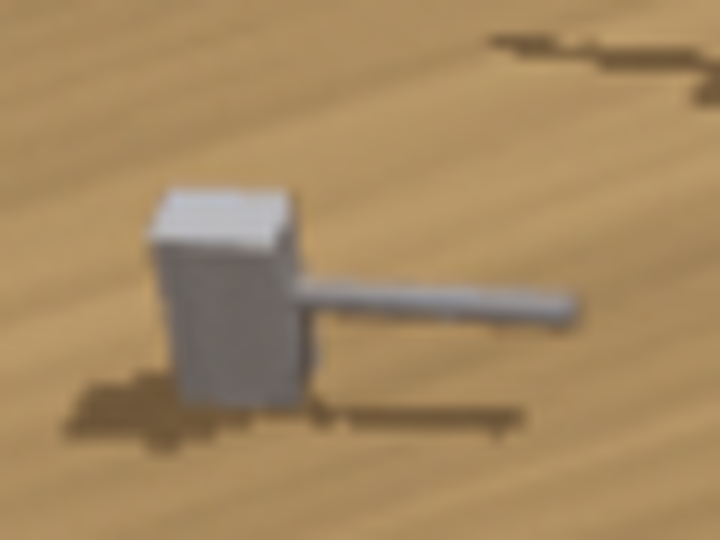

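View pics/d_pin.png

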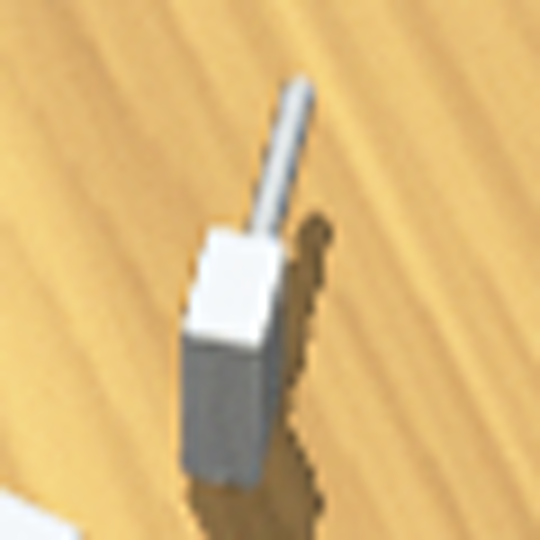

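```bash
python3 - <<'E'
from h import *
s=read_camera("scene");d=read_camera("side")
def S(x,y,k,l,t):return (x/k+l,y/k+t)
hs=S(225,218,12,190,245);hd=S(236,285,9,305,330)
ts=S(572,305,12,190,245);td=S(300,85,9,305,330)
print("head top",tri([ray(s,hs),ray(d,hd)]),atz(s,hs,44),atz(d,hd,44))
print("tip",tri([ray(s,ts),ray(d,td)]),atz(s,ts,24),atz(d,td,24))
ss=[(338,160),(390,153),(425,177),(410,206),(355,214),(321,188)]
dd=[(308,110),(355,95),(406,106),(412,141),(367,157),(314,142)]
ps=np.array([atz(s,S(*q,6,270,205),104) for q in ss]);pd=np.array([atz(d,S(*q,6,275,215),104) for q in dd])
for P in (ps,pd):
    c=P.mean(0);v=P-c;print("nut",c,np.degrees(np.arctan2(v[:,1],v[:,0]))%60,np.hypot(v[:,0],v[:,1]))
from bench import *
cs=S(373,183,6,270,205);cd=S(360,125,6,275,215);print(tri([ray(s,cs),ray(d,cd)]))
E
```

```text
head top [ 474.06950843 -228.90636656   41.30844662] [ 476.89038957 -228.94864596   44.        ] [ 473.3196423  -231.68745607   44.        ]
tip [ 509.68158689 -171.19841905   24.2255077 ] [ 508.93337337 -170.66075365   24.        ] [ 509.80941192 -171.64533046   24.        ]
nut [582.4783572   41.25997015 104.        ] [15.67770432 14.53233006 13.77224272 16.47376962 14.03753791 12.69692997] [20.04231813 20.43261672 20.17928696 20.27081142 20.91801687 20.14730324]
nut [580.274045    38.36149757 104.        ] [14.19209592 15.15871301 16.71692731 12.03296197 16.16911599 13.7763441 ] [20.77867062 19.15689138 20.69315946 20.58396354 19.93586141 19.82815451]
[581.13475735  41.59021739 102.26967368]
```

```bash
python3 -m crank '{"offset":[[-4,-1.9,0],[-4,-1.9,0],[-4,-1.9,0],[-4,-1.9,0],[-4,-1.9,0],[-4,-1.9,0],[-4,-1.9,0],[-4,-1.9,0],[-4,-1.9,0],[-4,-1.9,0]],"turn":[0,0,0,0,0,0,0,0,0,0],"hand":[100,100,100,100,100,100,100,100,100,100]}'; python3 - <<'E'
from h import *
o=get_obs();print(o["time_s"],yaw(o)*57.3)
T=R.from_quat(o["ee_rot"]).as_matrix();C=np.array([581.4,39.8,0])
g=C-28*T[:,0]+118*T[:,1];g[2]=110
print((T.T@(g-o["tcp_pos"])))
E
```

```text
time_s: 2.25
tcp_pos: [507.3, 266.6, 231.5]
ee_rot: [0.155, 0.988, 0.0, 0.0]
contact_force: [0.5, 0.5, 0.3]
grip_width: 1.001
2.25 162.20408578842049
[-167.8278902   -75.34532221  121.50864469]
```

```bash
python3 -m crank '{"offset":[[-3.4,-1.5,0],[-3.4,-1.5,2],[-3.4,-1.5,3.3],[-3.4,-1.5,3.4],[-3.2,-1.5,3.4],[0,0,0],[0,0,0]],"turn":[0,0,0,0,0,0,0],"hand":[100,100,100,100,100,100,100]}'; python3 - <<'E'
from h import *
o=get_obs();p=read_camera("wrist")
cv2.imwrite("pics/wA.png",p["frame"][:,:,::-1])
u=proj(p,[581.4,39.8,104],o);print(u,o["tcp_pos"])
x,y=int(u[0]),int(u[1]);l=max(0,x-75);t=y-60;crop(p,(l,t,l+150,t+120),5,"wAc.png");print(l,t)
E
```

```text
time_s: 2.95
tcp_pos: [642.6, 144.8, 108.8]
ee_rot: [0.156, 0.988, -0.0, -0.002]
contact_force: [0.1, 0.1, 1.0]
grip_width: 1.0
(np.float64(41.562208973560985), np.float64(246.22544862946816)) [642.62676007 144.75411022 108.79444835]
0 186
```

View pics/wA.png

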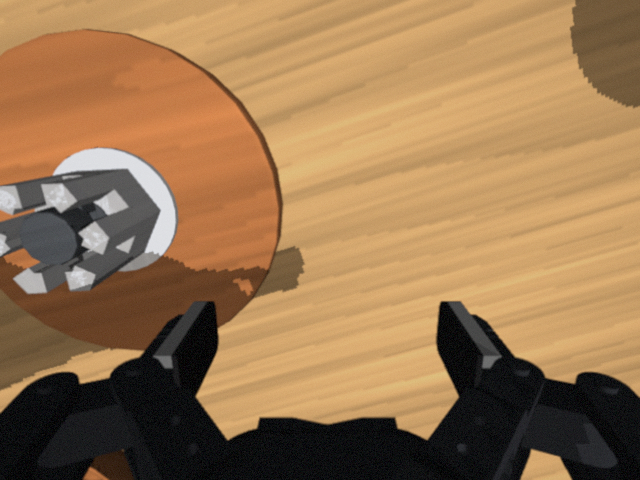

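View pics/wAc.png

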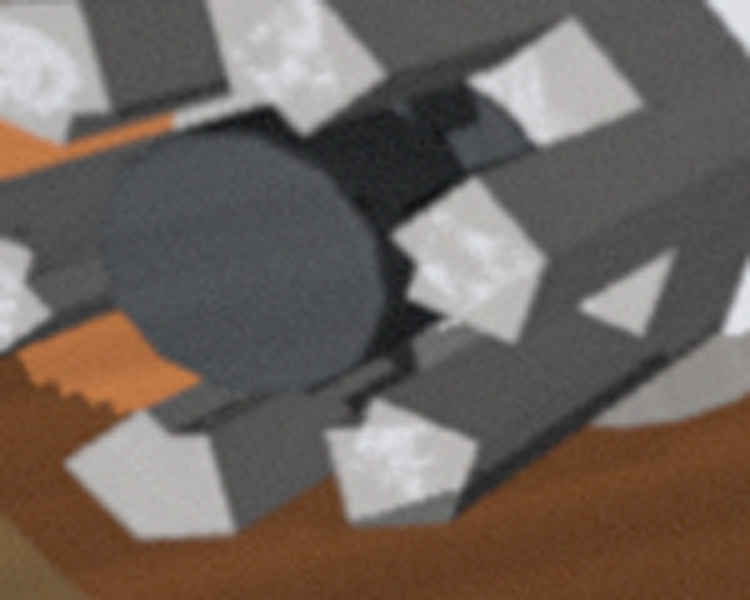

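```bash
cat >> h.py <<'E'
def gcrop(p,box,k,name,g=0.5):
    l,t,r,b=box;im=p["frame"][t:b,l:r,::-1].astype(float)/255
    im=(255*np.clip(im*1.0,0,1)**g).astype(np.uint8);im=cv2.resize(im,None,fx=k,fy=k,interpolation=cv2.INTER_CUBIC);cv2.imwrite("pics/"+name,im)
E
python3 - <<'E'
import cv2,numpy as np
im=cv2.imread("pics/wA.png")[180:300,0:150]/255.
cv2.imwrite("pics/wAg.png",cv2.resize((255*im**.45).astype(np.uint8),None,fx=5,fy=5,interpolation=cv2.INTER_CUBIC))
E
```

```text
(no output)
```

View pics/wAg.png

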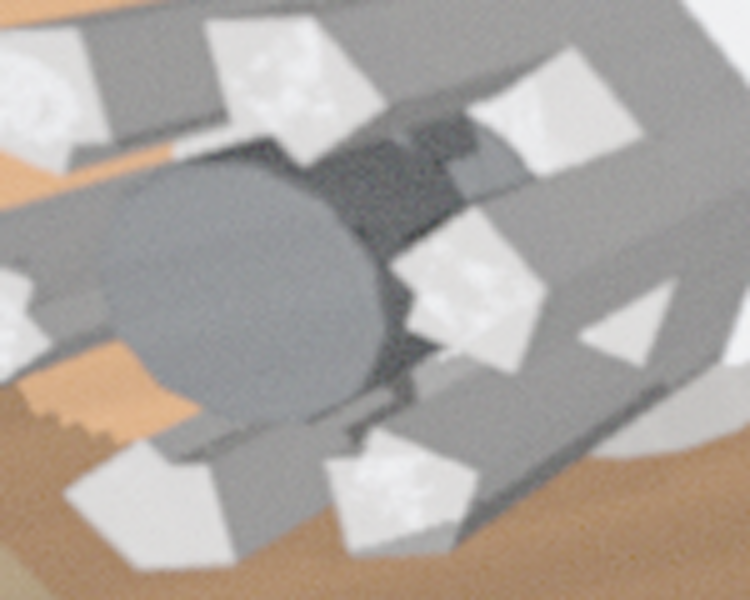

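```bash
python3 - <<'E'
from h import *
o=get_obs();p=read_camera("wrist")
# spindle top ellipse centre, prongs
q=(245/5,180+290/5)
for z in (100,104,110,115,120): print(z,atz(p,q,z,o).round(1))
pr=[(292,85),(555,115),(470,275),(405,490),(155,510)]
P=[atz(p,(a/5,180+b/5),104,o)[:2].round(1) for a,b in pr];print(P)
for z in (80,85,90,95): 
  for a,b in((490,160),(522,155),(455,165)): 
    w=atz(p,(a/5,180+b/5),z,o);v=w-[581.4,39.8,0];print(z,w.round(1),np.hypot(v[0],v[1]).round(1),np.degrees(np.arctan2(v[1],v[0])).round(1))
E
```

```text
100 [580.1  40.4 100. ]
104 [579.9  43.7 104. ]
110 [579.5  48.7 110. ]
115 [579.2  52.9 115. ]
120 [578.9  57.  120. ]
[array([565.8,  56.1]), array([574.3,  74.7]), array([584.3,  61.8]), array([599.9,  47.4]), array([595.1,  26.5])]
80 [577.  52.  80.] 13.0 109.8
80 [577.5  55.1  80. ] 15.8 104.4
80 [576.4  48.7  80. ] 10.2 119.1
85 [576.8  55.4  85. ] 16.2 106.4
85 [577.3  58.4  85. ] 19.0 102.6
85 [576.3  52.1  85. ] 13.4 112.6
90 [576.6  58.7  90. ] 19.5 104.2
90 [577.1  61.6  90. ] 22.2 101.3
90 [576.1  55.6  90. ] 16.6 108.6
95 [576.4  62.   95. ] 22.8 102.6
95 [576.9  64.8  95. ] 25.5 100.3
95 [575.9  59.   95. ] 20.0 106.0
```

```bash
cat > goto.py <<'E'
import sys
from h import *
def need(g,y,o=None):
    "tool-frame delta (cm) to world goal g, and turn to world yaw y of tool x (deg), computed in current tool frame"
    o=o or get_obs();T=R.from_quat(o["ee_rot"]).as_matrix()
    t=-((np.radians(y)-yaw(o)+np.pi)%(2*np.pi)-np.pi)
    return (T.T@(np.array(g)-o["tcp_pos"])/10).round(2),round(t,3)
E
python3 - <<'E'
from goto import *
C=np.array([581.4,39.8,0]);y=np.radians(193);ex=np.array([np.cos(y),np.sin(y),0]);ey=np.array([np.sin(y),-np.cos(y),0])
g=C-31*ex+105*ey;g[2]=95;print(g,need(g,193),get_obs()["qpos"])
E
```

```text
[587.9856113  149.08233949  95.        ] (array([ 5.36, -1.43,  1.73]), np.float64(-0.537)) [ 1.71808717e-01  2.57451945e-01  1.25543806e+00  4.62029475e-04
  1.62625114e+00 -1.08882396e+00]
```

```bash
python3 -m crank '{"offset":[[2.7,-0.7,0.9],[2.7,-0.7,0.9],[0,0,0],[0,0,0],[0,0,0],[0,0,0]],"turn":[0,0,-0.134,-0.134,-0.134,-0.134],"hand":[100,100,100,100,100,100]}'; cat > look.py <<'E'
import sys
from h import *
n=sys.argv[1];z=float(sys.argv[2]) if len(sys.argv)>2 else 90
o=get_obs();p=read_camera("wrist")
u=proj(p,[581.4,39.8,z],o);print(u,o["tcp_pos"],yaw(o)*57.3)
l=int(np.clip(u[0]-50,0,540));t=int(np.clip(u[1]-40,0,400));gcrop(p,(l,t,l+100,t+80),7,n+".png",.45);print(l,t)
cv2.imwrite(f"pics/{n}_full.png",p["frame"][:,:,::-1])
import pickle;pickle.dump((o,p),open(f"{n}.pkl","wb"))
E
python3 look.py B
```

```text
time_s: 3.65
tcp_pos: [587.7, 150.2, 95.7]
ee_rot: [-0.116, 0.993, 0.0, 0.002]
contact_force: [0.3, -0.2, -0.1]
grip_width: 1.002
(np.float64(69.46594262926453), np.float64(234.47380203355533)) [587.65719601 150.21991385  95.71741713] -166.67173282134354
19 194
```

View pics/B.png

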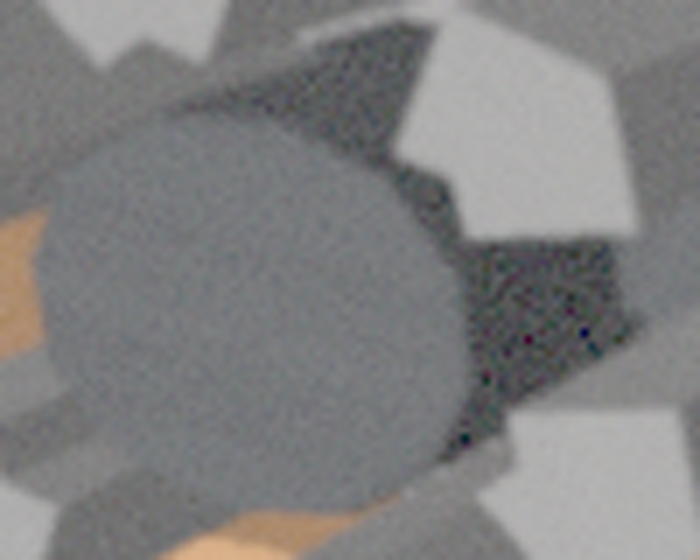

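```bash
python3 - <<'E'
from h import *
import pickle
o,p=pickle.load(open("B.pkl","rb"));gcrop(p,(30,180,150,270),6,"B2.png",.45)
E
```

```text
(no output)
```

View pics/B2.png

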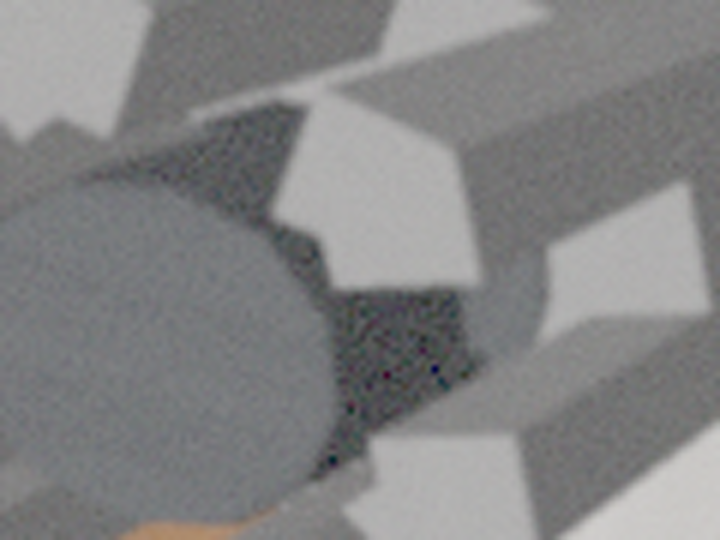

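```bash
python3 - <<'E'
from h import *
import pickle
o,p=pickle.load(open("B.pkl","rb"))
f=lambda a,b,z:atz(p,(a/6+30,b/6+180),z,o)
# slot floor/prong corners
for nm,pts,z in (("prongtop",[(325,90),(455,150),(480,285),(335,290),(275,215)],104),("prong2",[(375,435),(515,435),(540,540)],104),("arc",[(540,245),(549,285),(535,340)],77.5),("inner",[(465,295),(470,340),(485,355)],77.5),("slotfloor",[(690,185),(710,310),(548,245),(545,335)],77),("top",[(335,350),(270,215),(150,185)],102)):
    for a,b in pts:
        w=f(a,b,z);v=w-[581.4,39.8,0];print(nm,w.round(1),np.hypot(v[0],v[1]).round(1),np.degrees(np.arctan2(v[1],v[0])).round(1))
E
```

```text
prongtop [558.6  53.1 104. ] 26.4 149.8
prongtop [560.5  60.8 104. ] 29.6 134.9
prongtop [568.7  62.8 104. ] 26.2 118.9
prongtop [571.1  54.2 104. ] 17.7 125.6
prongtop [567.1  50.5 104. ] 17.9 143.2
prong2 [580.1  57.1 104. ] 17.3 94.2
prong2 [578.1  65.5 104. ] 25.9 97.3
prong2 [584.9  67.6 104. ] 28.0 82.7
arc [575.8  53.1  77.5] 14.5 112.9
arc [578.7  54.   77.5] 14.5 100.8
arc [583.2  53.3  77.5] 13.6 82.4
inner [580.9  48.1  77.5] 8.3 93.6
inner [584.3  48.7  77.5] 9.3 71.8
inner [585.2  49.8  77.5] 10.7 69.0
slotfloor [568.9  63.1  77. ] 26.5 118.3
slotfloor [578.1  65.4  77. ] 25.8 97.4
slotfloor [575.8  53.5  77. ] 14.8 112.2
slotfloor [582.9  53.8  77. ] 14.0 84.0
top [575.9  53.2 102. ] 14.5 112.1
top [568.  49. 102.] 16.3 145.6
top [567.7  41.9 102. ] 13.8 171.4
```

```bash
python3 - <<'E'
from h import *
import cv2
p=None
# redo view A geometry from stored pose: use intrinsics of current wrist cam
q=read_camera("wrist");o={"tcp_pos":np.array([642.62676007,144.75411022,108.79444835]),"ee_rot":np.array([0.156,0.988,0,-0.002])}
im=cv2.imread("pics/wA.png")[195:225,70:120]/255.
cv2.imwrite("pics/wAg2.png",cv2.resize((255*im**.4).astype(np.uint8),None,fx=15,fy=15,interpolation=cv2.INTER_CUBIC))
print(get_obs()["tcp_pos"])
for a,b in((522,155),(528,180),(475,125),(480,150),(455,162),(460,200),(410,130),(440,120)):
    w=atz(q,(a/5,180+b/5),77.5,o);v=w-[580,42,0];print((a,b),w.round(1),np.hypot(v[0],v[1]).round(1),np.degrees(np.arctan2(v[1],v[0])).round(1))
E
```

```text
[587.71960433 150.05632275  95.40269112]
(522, 155) [576.3  54.9  77.5] 13.4 105.9
(528, 180) [578.7  54.3  77.5] 12.4 96.2
(475, 125) [572.4  52.1  77.5] 12.7 127.0
(480, 150) [574.7  51.4  77.5] 10.8 119.5
(455, 162) [575.   48.6  77.5] 8.3 127.0
(460, 200) [578.5  47.3  77.5] 5.5 106.2
(410, 130) [571.   46.1  77.5] 9.9 155.4
(440, 120) [571.   49.3  77.5] 11.6 141.3
```

View pics/wAg2.png

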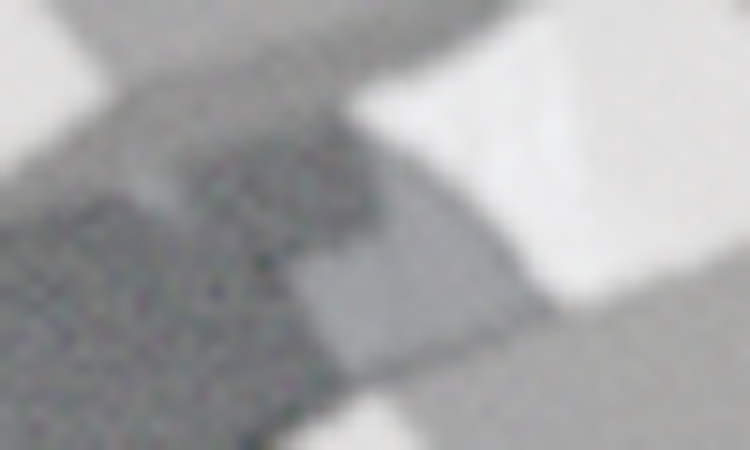

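```bash
cat > view.py <<'E'
import sys
from goto import *
phi=float(sys.argv[1]);C=np.array([580,42,0]);Y=phi+68;y=np.radians(Y);ex=np.array([np.cos(y),np.sin(y),0]);ey=np.array([np.sin(y),-np.cos(y),0])
g=C-34*ex+98*ey;g[2]=75;print(g.round(1),need(g,Y),get_obs()["qpos"][5].round(2))
E
python3 view.py 75
```

```text
[666.1  99.8  75. ] (array([-6.49, -6.67,  2.07]), np.float64(0.874)) -1.61
```

```bash
python3 -m crank '{"offset":[[-3.3,-3,0],[-3.2,-3.7,0],[0,0,0],[0,0,0],[0,0,1],[0,0,1],[0,0,0],[0,0,0]],"turn":[0,0,0.145,0.145,0.145,0.145,0.145,0.145],"hand":[100,100,100,100,100,100,100,100]}'; python3 look.py C 85
```

```text
time_s: 4.55
tcp_pos: [665.7, 98.8, 73.7]
ee_rot: [0.321, 0.947, 0.0, 0.001]
contact_force: [0.1, -0.3, 0.3]
grip_width: 1.001
(np.float64(63.098354773434096), np.float64(246.02619921418614)) [665.72241713  98.7782571   73.69032244] 142.55263089090462
13 206
```

```bash
python3 view.py 55
```

```text
[680.7  66.9  75. ] (array([-3.13, -1.61, -0.09]), np.float64(0.334)) -0.81
```

View pics/C.png

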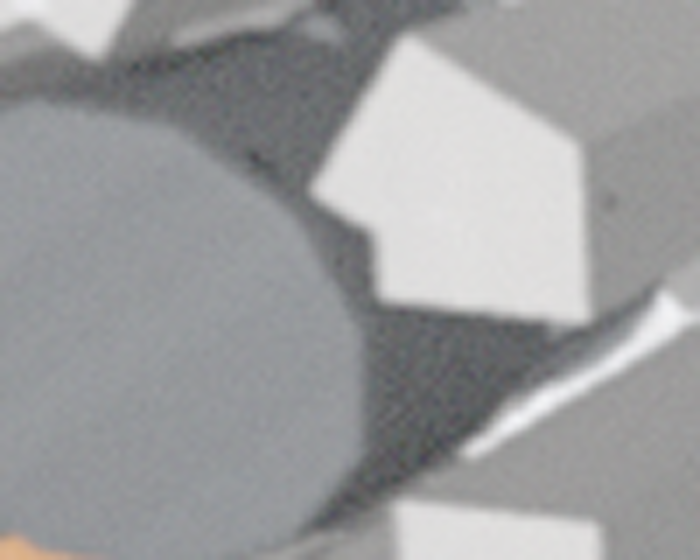

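View pics/C_full.png

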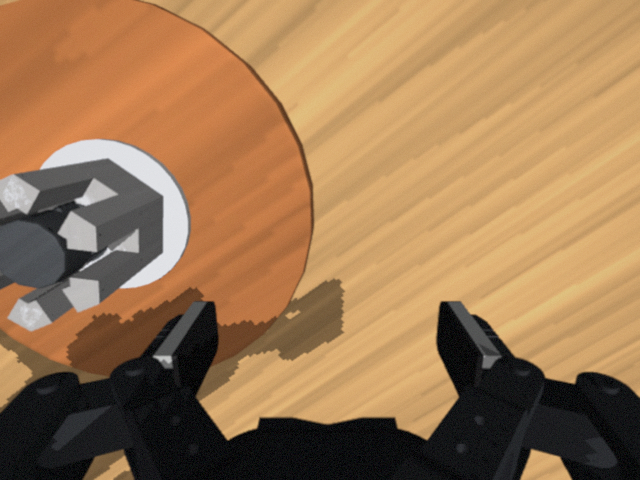

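```bash
python3 - <<'E'
from h import *
import pickle
from scipy.optimize import least_squares
for n,pts,k,l,t in (("B",[(400,350),(250,150),(150,350),(300,245),(510,320),(330,455),(430,320)],6,30,180),("C",[(200,100),(450,400),(100,300),(350,250),(400,460),(270,70)],7,13,206)):
    o,p=pickle.load(open(n+".pkl","rb"))
    for a,b in pts:
        x,y=int(a/k+l),int(b/k+t);print(n,(a,b),p["frame"][y-1:y+2,x-1:x+2].reshape(-1,3).mean(0).round(0))
    im=p["frame"][max(0,t-30):t+110,0:150,::-1]/255.
    cv2.imwrite(f"pics/{n}_x.png",cv2.resize((255*np.clip(im*3.5,0,1)).astype(np.uint8),None,fx=5,fy=5,interpolation=cv2.INTER_CUBIC));print(max(0,t-30))
E
```

```text
B (400, 350) [20. 20. 22.]
B (250, 150) [28. 28. 30.]
B (150, 350) [48. 50. 53.]
B (300, 245) [26. 27. 27.]
B (510, 320) [48. 50. 53.]
B (330, 455) [19. 18. 20.]
B (430, 320) [18. 20. 19.]
150
C (200, 100) [39. 40. 42.]
C (450, 400) [29. 30. 32.]
C (100, 300) [80. 83. 87.]
C (350, 250) [38. 38. 41.]
C (400, 460) [26. 26. 28.]
C (270, 70) [37. 39. 42.]
176
```

View pics/B_x.png

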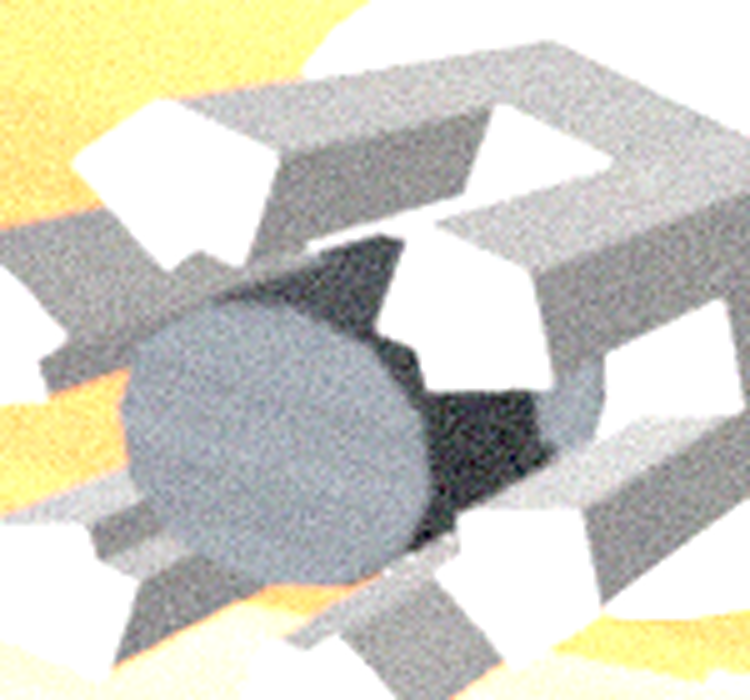

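View pics/C_x.png

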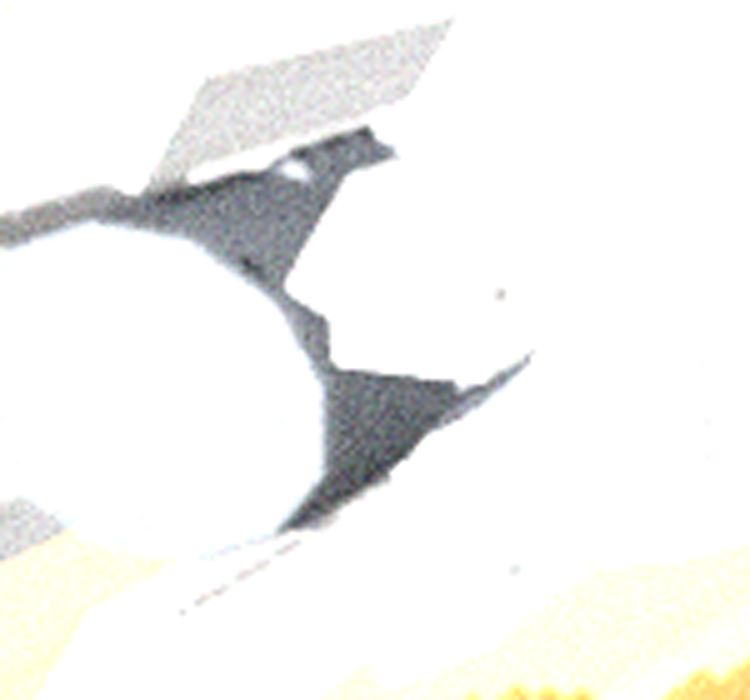

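```bash
python3 - <<'E'
from h import *
import pickle
q=pickle.load(open("B.pkl","rb"))[1]
oA={"tcp_pos":np.array([642.62676007,144.75411022,108.79444835]),"ee_rot":np.array([0.156,0.988,0,-0.002])}
oB,_=pickle.load(open("B.pkl","rb"));oC,_=pickle.load(open("C.pkl","rb"))
c=np.array([580,42,0])
for az in (80,90,100,110,115,120,130):
  for z in (77.5,86.5):
    P=c+[12*np.cos(np.radians(az)),12*np.sin(np.radians(az)),z]
    a=proj(q,P,oA);b=proj(q,P,oB);cc=proj(q,P,oC)
    print(az,z,"A15",((a[0]-70)*15).round(),((a[1]-195)*15).round(),"Bx5",(b[0]*5).round(),((b[1]-150)*5).round(),"Cx5",(cc[0]*5).round(),((cc[1]-176)*5).round())
E
```

```text
80 77.5 A15 571.0 419.0 Bx5 603.0 423.0 Cx5 504.0 235.0
80 86.5 A15 404.0 496.0 Bx5 546.0 454.0 Cx5 431.0 268.0
90 77.5 A15 545.0 357.0 Bx5 606.0 401.0 Cx5 485.0 213.0
90 86.5 A15 376.0 431.0 Bx5 550.0 432.0 Cx5 411.0 244.0
100 77.5 A15 509.0 298.0 Bx5 606.0 379.0 Cx5 463.0 193.0
100 86.5 A15 337.0 369.0 Bx5 549.0 408.0 Cx5 386.0 223.0
110 77.5 A15 463.0 243.0 Bx5 601.0 356.0 Cx5 437.0 176.0
110 86.5 A15 288.0 312.0 Bx5 544.0 384.0 Cx5 359.0 206.0
115 77.5 A15 436.0 219.0 Bx5 598.0 345.0 Cx5 423.0 169.0
115 86.5 A15 260.0 286.0 Bx5 540.0 372.0 Cx5 344.0 199.0
120 77.5 A15 408.0 196.0 Bx5 593.0 333.0 Cx5 409.0 163.0
120 86.5 A15 230.0 262.0 Bx5 535.0 361.0 Cx5 329.0 192.0
130 77.5 A15 347.0 156.0 Bx5 580.0 312.0 Cx5 381.0 155.0
130 86.5 A15 166.0 220.0 Bx5 521.0 338.0 Cx5 298.0 184.0
```

```bash
python3 - <<'E'
from h import *
import pickle
from scipy.optimize import least_squares
oB,pB=pickle.load(open("B.pkl","rb"));oC,pC=pickle.load(open("C.pkl","rb"))
# model vertices for prong centred at corner azimuth a: hex corner, slot edges on flats (outer)
def vert(c,th,k,i):
    a=th+np.pi/3*k; ap=23.
    u=lambda b:np.array([np.cos(b),np.sin(b)])
    if i==0: v=26.558*u(a)
    elif i==1: n=a+np.pi/6; v=ap*u(n)-5*u(n+np.pi/2)   # slot edge at larger azimuth
    else: n=a-np.pi/6; v=ap*u(n)+5*u(n+np.pi/2)
    return np.array([c[0]+v[0],c[1]+v[1],104])
obs=[]
fB=lambda a,b:(a/6+30,b/6+180); fC=lambda a,b:(a/7+13,b/7+206)
# k: 0 -> az 74.5, 1 -> 134.5, -1->14.5
B=[(1,1,(325,90)),(1,0,(455,150)),(1,2,(480,285)),(0,1,(515,435))]
C=[(0,1,(405,35)),(0,0,(580,145)),(0,2,(588,322)),(-1,1,(598,522))]
def solve(L,p,o,f):
    def r(x):
        return np.concatenate([np.array(proj(p,vert(x[:2],x[2],k,i),o))-f(*q) for k,i,q in L])
    s=least_squares(r,[580,42,np.radians(74.5)]);return s.x[0],s.x[1],np.degrees(s.x[2]),np.abs(s.fun).max()
print(solve(B,pB,oB,fB));print(solve(C,pC,oC,fC))
E
```

```text
(np.float64(579.2803954785211), np.float64(41.9801293067896), np.float64(74.69519306979932), np.float64(0.6065774362887453))
(np.float64(579.7575432669402), np.float64(41.84860404731346), np.float64(75.02919911076079), np.float64(0.422960986456701))
```

```bash
python3 - <<'E'
from goto import *
print(need([580,41.5,140],133.8))
E
```

```text
(array([ 3.26, -9.79, -6.62]), np.float64(0.146))
```

```bash
python3 -m crank '{"offset":[[0,0,-3.3],[0,-1,-3.3],[1.1,-2.9,0],[1.1,-2.9,0],[1.06,-3,0],[0,0,0],[0,0,0]],"turn":[0,0,0,0,0,0.146,0],"hand":[100,100,100,100,100,100,100]}'; python3 look.py D 104;python3 - <<'E'
from goto import *
print(need([580,41.5,65],133.8))
E
```

```text
time_s: 5.3
tcp_pos: [580.5, 39.3, 140.3]
ee_rot: [0.386, 0.923, 0.001, 0.001]
contact_force: [-0.1, -0.2, -0.4]
grip_width: 1.001
(np.float64(332.3747681889389), np.float64(273.42354140024236)) [580.53794818  39.25733571 140.29480538] 134.59976070043666
282 233
(array([0.22, 0.06, 7.51]), np.float64(0.018))
```

View pics/D_full.png

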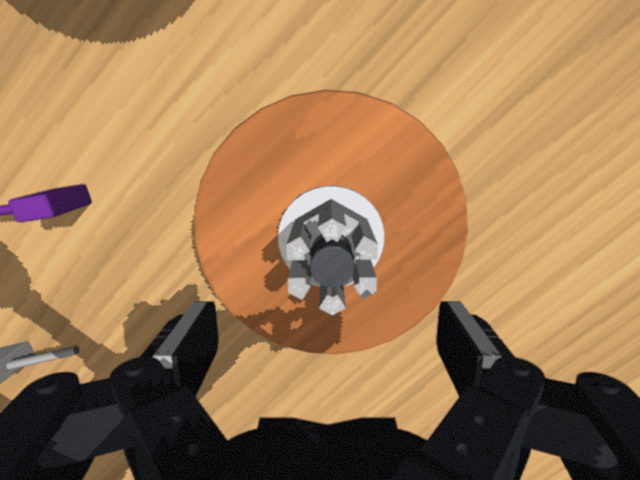

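```bash
python3 -m crank '{"offset":[[0.15,0.15,0],[0,0,2.5],[0,0,2.5],[0,0,2.5],[0,0,0]],"turn":[0.018,0,0,0,0],"hand":[100,100,100,100,100]}' 25; python3 - <<'E'
from goto import *
o=get_obs();print(yaw(o)*57.3,o["tcp_pos"],o["contact_force"])
p=read_camera("scene");crop(p,(270,175,390,295),6,"s1.png")
E
```

```text
time_s: 5.85
tcp_pos: [578.6, 41.8, 59.1]
ee_rot: [0.392, 0.92, -0.001, -0.003]
contact_force: [-0.3, 0.6, -0.8]
grip_width: 1.004
133.79000522837424 [578.63168134  41.83048991  59.07350256] [-0.29871765  0.64735957 -0.79297089]
```

View pics/s1.png

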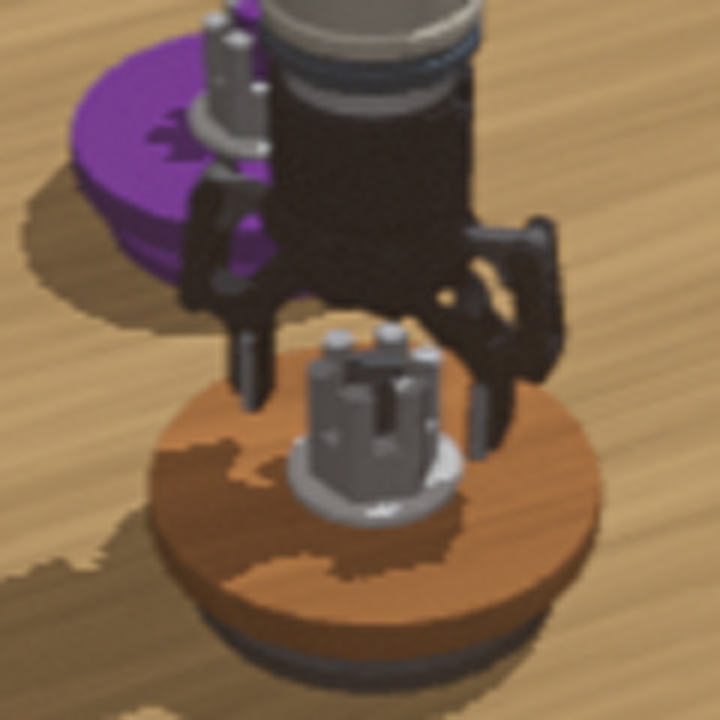

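```bash
python3 -m crank '{"offset":[[0,0,-0.3],[0,0,0],[0,0,0],[0,0,0],[0,0,0],[0,0,0],[0,0,0]],"turn":[0,0,0,0,0,0,0],"hand":[100,65,60,55,52,52,52]}' 25; python3 - <<'E'
from goto import *
o=get_obs();print(yaw(o)*57.3,o["tcp_pos"],o["contact_force"],o["torque"],o["grip_width"])
E
```

```text
time_s: 6.6
tcp_pos: [581.8, 41.7, 68.0]
ee_rot: [0.393, 0.919, 0.001, 0.001]
contact_force: [2.4, 3.0, 5.4]
grip_width: 0.535
133.69890744285826 [581.83838075  41.71675934  68.03949925] [2.41379306 3.01535992 5.41902034] [ 0.43916646 -0.47869674  0.23312972] 0.5350758721761593
```

```bash
python3 -m crank '{"offset":[[0,0,0],[0,0,0],[0,0,0],[0,0,0],[0,0,0],[0,0,0],[0,0,0],[0,0,0]],"turn":[0,0,0.06,0.06,0.06,0,0,0],"hand":[30,30,30,30,30,30,30,30]}' 80; python3 - <<'E'
from goto import *
o=get_obs();print(yaw(o)*57.3,o["tcp_pos"],o["contact_force"],o["torque"],o["grip_width"])
E
```

```text
time_s: 7.4
tcp_pos: [581.7, 41.6, 68.3]
ee_rot: [0.475, 0.88, 0.001, 0.001]
contact_force: [1.7, 2.2, 6.8]
grip_width: 0.528
123.331469619237 [581.67931249  41.57487377  68.29137759] [1.67301701 2.19652294 6.75806299] [ 0.41914807 -0.1942942  -0.27398105] 0.5276053841581015
```

```bash
python3 -m crank '{"offset":[[0,0,0],[0,0,0],[0,0,-2.5],[0,0,-4],[0,0,-1],[0,0,0]],"turn":[0,0,0,0,0,0],"hand":[80,100,100,100,100,100]}' ; sed -i 's/580,42,0/580.7,42,0/' view.py; python3 view.py 92; sed -i 's/581.4,39.8,z/580.7,42,z/' look.py; python3 look.py E 104
```

```text
time_s: 8.0
tcp_pos: [581.6, 41.0, 143.7]
ee_rot: [0.475, 0.88, 0.001, 0.002]
contact_force: [-0.1, -0.2, 1.1]
grip_width: 0.999
[646.2 122.5  75. ] (array([3.27, 9.85, 6.89]), np.float64(-0.64)) -0.57
(np.float64(329.8908527429333), np.float64(267.3892643529671)) [581.62083829  41.00748206 143.69274154] 123.3422289878714
279 227
```

View pics/E.png

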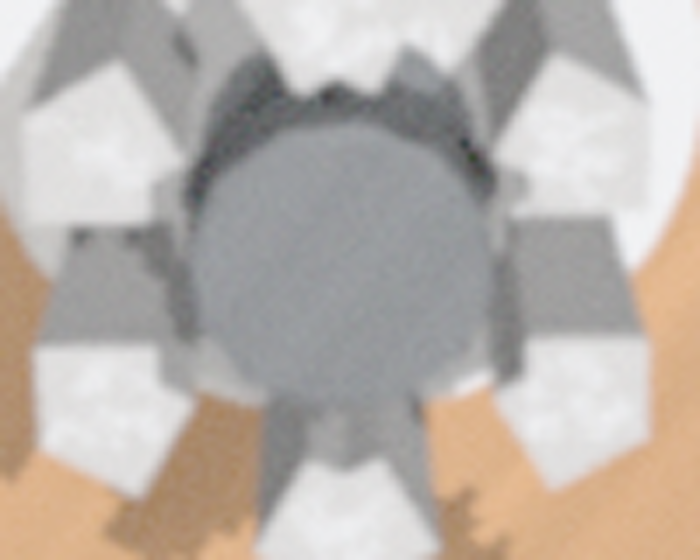

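```bash
python3 -m crank '{"offset":[[0.8,2.4,0],[0.8,2.4,0],[0.8,2.5,0],[0.8,2.5,0],[0,0,1.8],[0,0,1.8],[0,0,1.7],[0,0,1.5],[0,0,0]],"turn":[0,0,0,0,-0.13,-0.13,-0.13,-0.13,-0.12],"hand":[100,100,100,100,100,100,100,100,100]}'; python3 look.py F 85; python3 - <<'E'
from h import *
import pickle
o,p=pickle.load(open("F.pkl","rb"))
im=p["frame"][190:290,20:140,::-1]/255.
cv2.imwrite("pics/F_x.png",cv2.resize((255*np.clip(im*2.2,0,1)**.8).astype(np.uint8),None,fx=6.5,fy=5.9,interpolation=cv2.INTER_CUBIC))
E
```

```text
time_s: 8.95
tcp_pos: [641.9, 121.3, 66.7]
ee_rot: [0.171, 0.985, -0.002, -0.005]
contact_force: [0.1, -0.5, -0.5]
grip_width: 1.003
(np.float64(58.718602075120714), np.float64(253.0585275603341)) [641.92473641 121.31165005  66.72183905] 160.3229981996422
8 213
```

View pics/F_x.png

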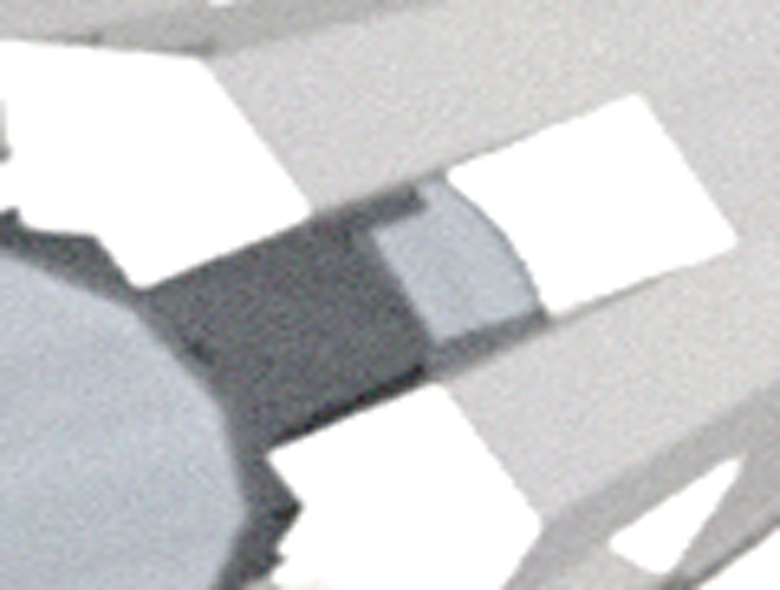

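```bash
cat > fitF.py <<'E'
from h import *
import pickle
from scipy.optimize import least_squares
o,p=pickle.load(open("F.pkl","rb"));f=lambda a,b:np.array((a/6.5+20,b/5.9+190))
u=lambda b:np.array([np.cos(b),np.sin(b)])
# th = slot azimuth
def V(c,th,kind):
    n,s,z={"L1":(th,5,104),"L2":(th,-5,104),"F1":(th,5,77),"F2":(th,-5,77)}.get(kind,(0,0,0))
    if z: v=23*u(n)+s*u(n+np.pi/2)
    elif kind=="c1": v=26.558*u(th+np.pi/6);z=104
    elif kind=="c2": v=26.558*u(th-np.pi/6);z=104
    return np.array([c[0]+v[0],c[1]+v[1],z])
L=[("c1",(205,58)),("L1",(308,212)),("L2",(435,385)),("c2",(541,520)),("F1",(640,95)),("F2",(737,240))]
r=lambda x:np.concatenate([np.array(proj(p,V(x[:2],x[2],k)+[0,0,x[3]],o))-f(*q) for k,q in L])
s=least_squares(r,[580,42,np.radians(93),0]);print(s.x[:2],np.degrees(s.x[2]),s.x[3],s.fun.round(1))
x=s.x;c=x[:2]
im=cv2.imread("pics/F_x.png")
g=lambda P:tuple(int(v) for v in ((np.array(proj(p,np.array(P)+[0,0,x[3]],o))-[20,190])*[6.5,5.9]))
for ax,col in ((86,(0,0,255)),(90,(0,255,0)),(94,(255,0,0))):
  for sg in (1,-1):
    a=np.radians(ax);q=np.sqrt(144-25)
    P=c+q*u(a)+sg*5*u(a+np.pi/2);I=c+2*u(a)+sg*5*u(a+np.pi/2)
    cv2.line(im,g([*P,77.5]),g([*P,86.5]),col,1);cv2.line(im,g([*P,77.5]),g([*I,77.5]),col,1)
cv2.imwrite("pics/F_o.png",im)
E
python3 fitF.py
```

```text
[579.35809543  41.57728274] 93.88691089916404 -0.7831576413479503 [-0.5  0.   0.7 -0.4  0.6 -0.1 -0.2  0.5 -0.3  0.  -0.4 -0.1]
```

View pics/F_o.png

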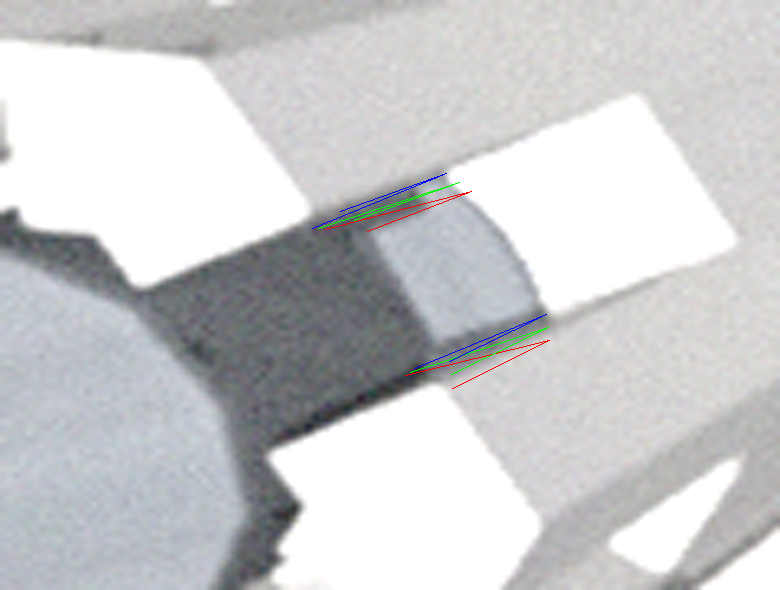

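```bash
cat >> fitF.py <<'E'
for ax in (82,86,90,94,98):
  for sg in (1,-1):
    a=np.radians(ax);q=np.sqrt(144-25)
    P=c+q*u(a)+sg*5*u(a+np.pi/2);I=c+2*u(a)+sg*5*u(a+np.pi/2)
    print(ax,sg,g([*P,77.5]),"ceil",g([*P,86.5]),"in",g([*I,77.5]))
for z in (77,77.5,80,82,84,86.5): print(z,[g([*(c+12*u(np.radians(b))),z]) for b in (70,80,90,100,110,118)])
im=p["frame"][210:255,65:115,::-1]/255.
cv2.imwrite("pics/F_z.png",cv2.resize((255*np.clip(im*2.6,0,1)).astype(np.uint8),None,fx=14,fy=13,interpolation=cv2.INTER_NEAREST))
E
python3 fitF.py
```

```text
[579.35809543  41.57728274] 93.88691089916404 -0.7831576413479503 [-0.5  0.   0.7 -0.4  0.6 -0.1 -0.2  0.5 -0.3  0.  -0.4 -0.1]
82 1 (483, 202) ceil (379, 242) in (332, 230)
82 -1 (548, 352) ceil (452, 401) in (401, 379)
86 1 (471, 191) ceil (367, 231) in (325, 229)
86 -1 (549, 340) ceil (452, 388) in (405, 375)
90 1 (459, 182) ceil (354, 220) in (318, 228)
90 -1 (548, 327) ceil (451, 374) in (410, 372)
94 1 (446, 173) ceil (340, 211) in (312, 228)
94 -1 (546, 314) ceil (449, 361) in (414, 368)
98 1 (433, 164) ceil (326, 202) in (305, 229)
98 -1 (544, 302) ceil (446, 348) in (417, 364)
77 [(551, 310), (542, 278), (526, 247), (505, 218), (478, 191), (454, 172)]
77.5 [(546, 312), (537, 281), (521, 249), (500, 220), (473, 193), (448, 174)]
80 [(520, 325), (511, 292), (495, 261), (473, 231), (445, 203), (420, 184)]
82 [(499, 335), (489, 302), (473, 270), (451, 240), (423, 212), (397, 192)]
84 [(477, 345), (467, 312), (450, 280), (428, 249), (399, 221), (373, 201)]
86.5 [(449, 359), (438, 325), (421, 292), (398, 261), (369, 232), (342, 212)]
```

View pics/F_z.png

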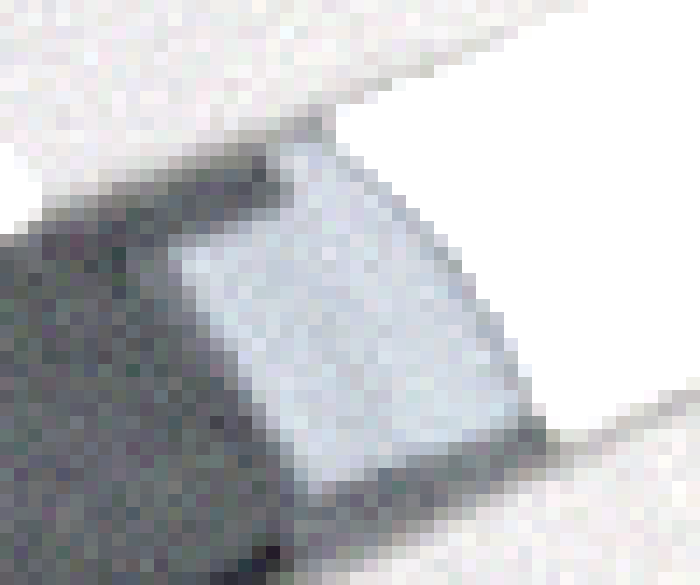

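```bash
python3 - <<'E'
from goto import *
print(need([581.2,41.8,140],122.7))
E
```

```text
(array([ 3.2 , -9.57, -7.12]), np.float64(0.662))
```

```bash
python3 -m crank '{"offset":[[0,0,-3.5],[0,0,-3.6],[0.8,-2.4,0],[0.8,-2.4,0],[0.8,-2.4,0],[0.8,-2.37,0],[0,0,0],[0,0,0],[0,0,0],[0,0,0]],"turn":[0,0,0,0,0.13,0.13,0.13,0.13,0.14,0],"hand":[100,100,100,100,100,100,100,100,100,100]}';  python3 - <<'E'
from goto import *
print(need([581.2,41.8,68],122.7))
E
```

```text
time_s: 10.0
tcp_pos: [579.1, 44.8, 142.9]
ee_rot: [0.485, 0.875, -0.001, -0.001]
contact_force: [-0.4, 0.1, -0.4]
grip_width: 1.0
(array([-0.37,  0.03,  7.49]), np.float64(-0.012))
```

```bash
python3 -m crank '{"offset":[[-0.3,0,0],[0,0,2.5],[0,0,2.5],[0,0,2.5],[0,0,0],[0,0,0]],"turn":[-0.01,0,0,0,0,0],"hand":[100,100,100,100,100,100]}' 25; python3 - <<'E'
from goto import *
print(get_obs()["tcp_pos"],need([581.2,41.8,68],122.7))
E
```

```text
time_s: 10.6
tcp_pos: [581.1, 42.4, 69.2]
ee_rot: [0.478, 0.878, -0.0, -0.001]
contact_force: [-0.5, -0.5, 0.4]
grip_width: 1.004
[581.10591962  42.39053766  69.2460883 ] (array([-0.05, -0.02,  0.12]), np.float64(0.003))
```

```bash
python3 -m crank '{"offset":[[0,0,0],[0,0,0],[0,0,0],[0,0,0],[0,0,0],[0,0,0],[0,0,0],[0,0,0],[0,0,0]],"turn":[0,0,0,0,0,0.04,0.04,0.03,0],"hand":[65,60,52,40,30,30,30,30,30]}' 80; python3 - <<'E'
from goto import *
o=get_obs();print(yaw(o)*57.3,o["tcp_pos"],o["contact_force"],o["torque"],o["grip_width"])
E
python3 -m crank '{"offset":[[0,0,0],[0,0,0],[0,0,-2.5],[0,0,-4],[0,0,-1]],"turn":[0,0,0,0,0],"hand":[80,100,100,100,100]}';python3 view.py 92
```

```text
time_s: 11.5
tcp_pos: [581.4, 41.9, 71.6]
ee_rot: [0.527, 0.85, -0.0, 0.001]
contact_force: [-4.7, -2.9, 6.1]
grip_width: 0.523
116.42058566505041 [581.38091987  41.86376759  71.63951947] [-4.69808805 -2.85860182  6.12417936] [-0.41948087  0.82609886 -0.28763682] 0.5230163694760153
time_s: 12.0
tcp_pos: [583.4, 42.7, 149.9]
ee_rot: [0.526, 0.85, 0.002, 0.003]
contact_force: [-0.2, -0.6, 0.2]
grip_width: 0.998
[646.2 122.5  75. ] (array([4.37, 9.12, 7.55]), np.float64(-0.759)) -0.45
```

```bash
python3 view.py 86
```

```text
[654.2 115.2  75. ] (array([3.35, 9.52, 7.55]), np.float64(-0.655)) -0.45
```

```bash
python3 -m crank '{"offset":[[0.8,2.4,0],[0.8,2.4,0],[0.8,2.4,0],[0.9,2.3,0],[0,0,1.8],[0,0,1.8],[0,0,1.7],[0,0,1.7],[0,0,0],[0,0,0]],"turn":[0,0,0,0,-0.13,-0.13,-0.13,-0.13,-0.13,0],"hand":[100,100,100,100,100,100,100,100,100,100]}'; python3 look.py G 85; python3 - <<'E'
from h import *
import pickle
o,p=pickle.load(open("G.pkl","rb"))
im=p["frame"][190:290,20:140,::-1]/255.
cv2.imwrite("pics/G_x.png",cv2.resize((255*np.clip(im*2.2,0,1)**.8).astype(np.uint8),None,fx=6.5,fy=5.9,interpolation=cv2.INTER_CUBIC))
E
```

```text
time_s: 13.0
tcp_pos: [651.4, 114.4, 73.2]
ee_rot: [0.227, 0.974, -0.0, -0.001]
contact_force: [-0.4, 0.1, -0.7]
grip_width: 1.0
(np.float64(67.48356796744423), np.float64(246.28307392688941)) [651.35167761 114.43952782  73.15565492] 153.8018074514028
17 206
```

View pics/G_x.png

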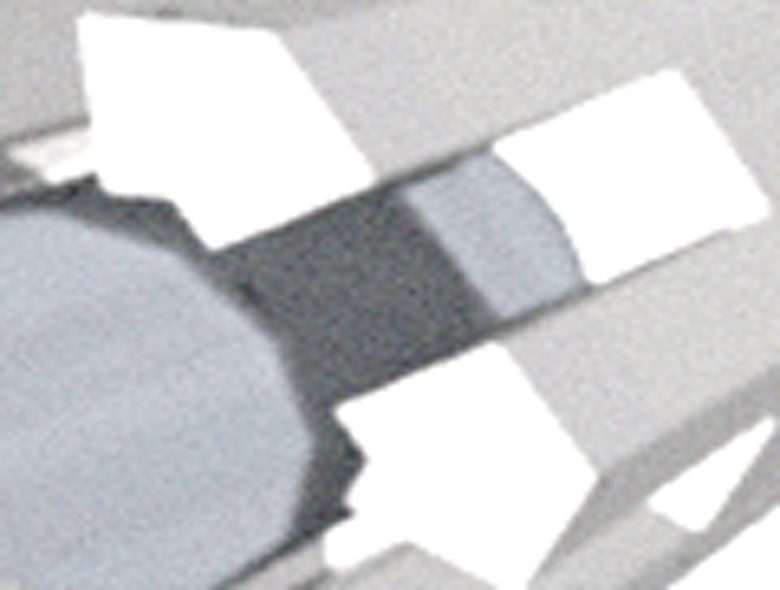

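```bash
sed -e 's/F.pkl/G.pkl/;s/F_x/G_x/;s/F_o/G_o/;s/F_z/G_z/' -e 's/^L=.*/L=[("c1",(270,30)),("L1",(378,178)),("L2",(500,345)),("c2",(598,475)),("F1",(675,70)),("F2",(768,212))]/' -e 's/65:115/72:122/;s/210:255/207:252/' fitF.py > fitG.py; python3 fitG.py
```

```text
[579.72414798  41.76822381] 87.8836718731685 -0.47223001940217446 [ 0.1  0.5 -0.2 -0.1 -0.1 -0.2 -0.3  0.2  0.1  0.   0.4 -0.6]
82 1 (511, 160) ceil (414, 196) in (373, 201)
82 -1 (592, 301) ceil (503, 346) in (457, 341)
86 1 (498, 151) ceil (401, 187) in (366, 201)
86 -1 (591, 289) ceil (501, 333) in (461, 338)
90 1 (486, 142) ceil (387, 178) in (360, 201)
90 -1 (589, 276) ceil (499, 320) in (464, 334)
94 1 (473, 134) ceil (373, 170) in (353, 202)
94 -1 (585, 264) ceil (495, 307) in (467, 329)
98 1 (459, 127) ceil (358, 162) in (347, 203)
98 -1 (581, 252) ceil (490, 294) in (470, 325)
77 [(590, 260), (577, 230), (558, 201), (534, 174), (505, 150), (480, 134)]
77.5 [(585, 262), (572, 232), (553, 203), (529, 176), (500, 152), (475, 136)]
80 [(561, 274), (548, 243), (528, 213), (504, 186), (475, 162), (448, 145)]
82 [(541, 283), (528, 252), (508, 222), (483, 194), (453, 170), (427, 153)]
84 [(521, 293), (507, 261), (487, 231), (462, 203), (431, 178), (404, 161)]
86.5 [(494, 305), (480, 273), (460, 242), (434, 214), (403, 188), (375, 171)]
```

View pics/G_z.png

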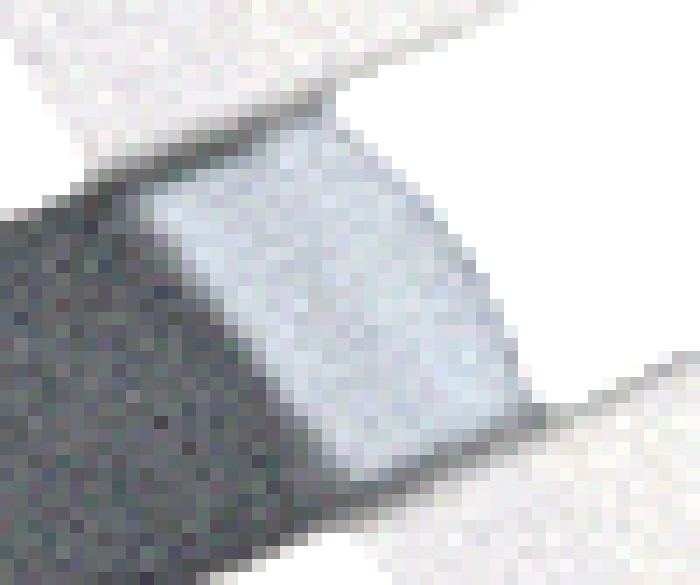

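View pics/G_full.png

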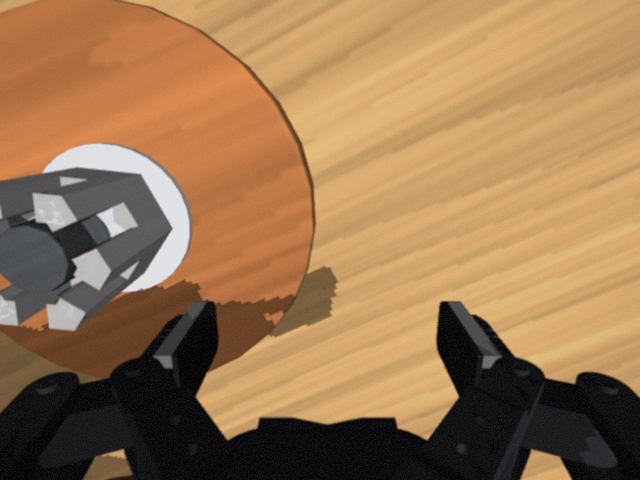

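```bash
python3 - <<'E'
from goto import *
print(need([581.3,41.8,143],116.2))
E
```

```text
(array([ 3.08, -9.64, -6.88]), np.float64(0.652))
```

```bash
python3 -m crank '{"offset":[[0,0,-3.5],[0,0,-3.5],[0.8,-2.4,0],[0.8,-2.4,0],[0.8,-2.4,0],[0.7,-2.44,0],[0,0,0],[0,0,0],[0,0,0],[0,0,0]],"turn":[0,0,0,0,0.13,0.13,0.13,0.13,0.13,0],"hand":[100,100,100,100,100,100,100,100,100,100]}';  python3 - <<'E'
from goto import *
print(need([581.3,41.8,68],116.2))
E
```

```text
time_s: 14.05
tcp_pos: [579.3, 44.0, 145.5]
ee_rot: [0.528, 0.849, 0.001, 0.001]
contact_force: [-0.3, -0.7, 0.4]
grip_width: 0.999
(array([-0.28,  0.07,  7.75]), np.float64(0.001))
```

```bash
python3 -m crank '{"offset":[[-0.2,0,0],[0,0,2.6],[0,0,2.6],[0,0,2.5],[0,0,0],[0,0,0]],"turn":[0,0,0,0,0,0],"hand":[100,100,100,100,100,100]}' 25; python3 - <<'E'
from goto import *
print(get_obs()["tcp_pos"],need([581.2,41.8,68],116.2))
E
```

```text
time_s: 14.65
tcp_pos: [579.8, 42.2, 67.8]
ee_rot: [0.526, 0.85, -0.0, -0.0]
contact_force: [0.5, 0.5, 0.1]
grip_width: 0.999
[579.84550862  42.19529948  67.82169143] (array([-0.1 ,  0.1 , -0.02]), np.float64(0.006))
```

```bash
python3 -m crank '{"offset":[[-0.1,0.1,0],[0,0,0],[0,0,0],[0,0,0],[0,0,0],[0,0,0],[0,0,0]],"turn":[0,0,0,0,0.015,0.015,0],"hand":[65,60,52,40,30,30,30]}' 80; python3 - <<'E'
from goto import *
o=get_obs();print(yaw(o)*57.3,o["tcp_pos"],o["contact_force"],o["torque"],o["grip_width"])
E
python3 -m crank '{"offset":[[0,0,0],[0,0,0],[0,0,-2.5],[0,0,-4],[0,0,-1]],"turn":[0,0,0,0,0],"hand":[80,100,100,100,100]}';python3 view.py 86
```

```text
time_s: 15.35
tcp_pos: [581.5, 41.5, 69.6]
ee_rot: [0.539, 0.842, 0.0, 0.001]
contact_force: [-4.4, -0.4, 5.7]
grip_width: 0.523
114.74317667512517 [581.52579809  41.47759596  69.57765905] [-4.37871788 -0.38485892  5.66282976] [-0.27045402  0.56290829 -0.06203932] 0.5231483691995806
time_s: 15.85
tcp_pos: [583.1, 41.9, 147.8]
ee_rot: [0.539, 0.842, 0.002, 0.003]
contact_force: [0.2, 0.6, 1.2]
grip_width: 0.997
[654.2 115.2  75. ] (array([3.7 , 9.47, 7.34]), np.float64(-0.685)) -0.42
```

```bash
python3 -m crank '{"offset":[[0.9,2.4,0],[0.9,2.4,0],[0.9,2.4,0],[0.9,2.3,0],[0,0,1.8],[0,0,1.8],[0,0,1.7],[0,0,1.7],[0,0,0],[0,0,0]],"turn":[0,0,0,0,-0.14,-0.14,-0.14,-0.13,-0.13,0],"hand":[100,100,100,100,100,100,100,100,100,100]}'; python3 look.py H 85; python3 - <<'E'
from h import *
import pickle
o,p=pickle.load(open("H.pkl","rb"))
im=p["frame"][190:290,20:140,::-1]/255.
cv2.imwrite("pics/H_x.png",cv2.resize((255*np.clip(im*2.2,0,1)**.8).astype(np.uint8),None,fx=6.5,fy=5.9,interpolation=cv2.INTER_CUBIC))
E
```

```text
time_s: 16.85
tcp_pos: [651.9, 114.3, 71.1]
ee_rot: [0.227, 0.974, -0.0, -0.001]
contact_force: [0.5, 0.2, -0.2]
grip_width: 1.002
(np.float64(63.05642997619316), np.float64(246.6215289271861)) [651.90560534 114.26557629  71.07041718] 153.79666724762808
13 206
```

View pics/H_x.png

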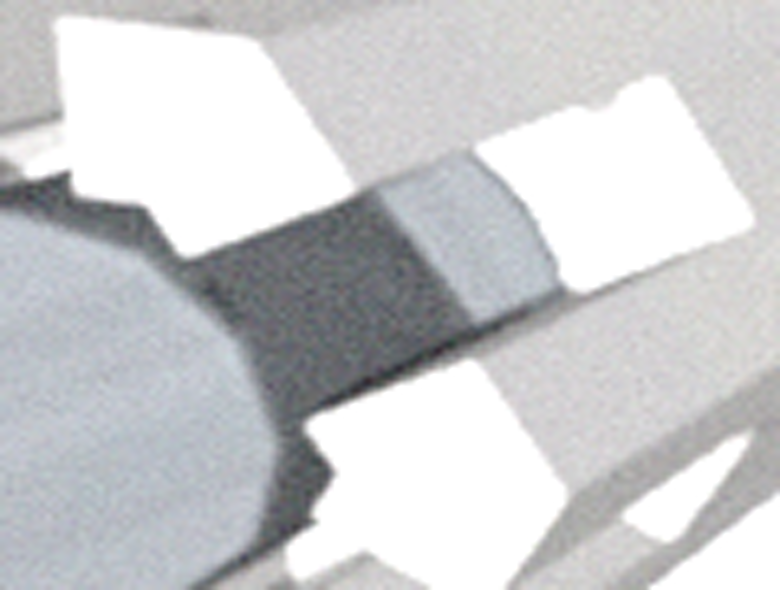

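```bash
sed -e 's/F.pkl/H.pkl/;s/F_x/H_x/;s/F_o/H_o/;s/F_z/H_z/' -e 's/^L=.*/L=[("c1",(250,37)),("L1",(355,188)),("L2",(478,360)),("c2",(567,492)),("F1",(660,75)),("F2",(754,220))]/' fitF.py > fitH.py; python3 fitH.py | head -6; python3 - <<'E'
from goto import *
# pin grasp: head centre, above
for h in ([475,-230.3],[474.1,-229]): print(need([*h,150],59.6))
E
```

```text
[579.69856095  41.68366981] 86.22872218780523 -0.5943044542035636 [ 0.1  0.3 -0.1 -0.2 -0.6 -0.3  0.3  0.3  0.3  0.2 -0.1 -0.3]
82 1 (486, 159) ceil (386, 196) in (346, 201)
82 -1 (569, 302) ceil (477, 348) in (432, 343)
86 1 (473, 150) ceil (373, 186) in (339, 201)
86 -1 (568, 290) ceil (475, 334) in (436, 339)
90 1 (461, 141) ceil (359, 177) in (333, 201)
(array([  0.54, -38.76,  -7.79]), np.float64(1.64))
(array([  0.68, -38.68,  -7.79]), np.float64(1.64))
```

```bash
python3 -m crank '{"offset":[[0,0,-4],[0,0,-3.9],[0.08,-4.8,0],[0.08,-4.8,0],[0.08,-4.8,0],[0.08,-4.8,0],[0.08,-4.8,0],[0.08,-4.8,0],[0.08,-4.8,0],[0.08,-4.8,0]],"turn":[0,0,0,0,0,0,0,0,0,0],"hand":[100,100,100,100,100,100,100,100,100,100]}' 30
python3 -m crank '{"offset":[[0,0,0],[0,0,0],[0,0,0],[0,0,0],[0,0,0],[0,0,0],[0,0,0],[0,0,0],[0,0,0],[0,0,0]],"turn":[0.149,0.149,0.149,0.149,0.149,0.149,0.149,0.149,0.149,0.149],"hand":[100,100,100,100,100,100,100,100,100,100]}' 30
python3 -m crank '{"offset":[[0,0,0],[0,0,0]],"turn":[0.149,0],"hand":[100,100]}'
python3 - <<'E'
from goto import *
for i in range(4): 
    o=get_obs();p=read_camera("wrist");print(o["tcp_pos"],yaw(o)*57.3)
cv2.imwrite("pics/P.png",p["frame"][:,:,::-1])
print(need([475,-230,150],59.6),need([475,-230,150],59.6))
import pickle;pickle.dump((o,p),open("P.pkl","wb"))
E
```

```text
time_s: 17.9
tcp_pos: [475.8, -228.9, 152.7]
ee_rot: [0.229, 0.973, -0.0, 0.001]
contact_force: [0.9, -0.6, 0.8]
grip_width: 0.999
time_s: 18.9
tcp_pos: [477.0, -227.4, 152.5]
ee_rot: [0.83, 0.558, 0.0, 0.001]
contact_force: [0.6, -0.3, -0.8]
grip_width: 1.002
time_s: 19.1
tcp_pos: [476.9, -227.4, 152.4]
ee_rot: [0.868, 0.497, 0.0, 0.001]
contact_force: [0.2, -0.1, 0.8]
grip_width: 0.994
[ 476.93243613 -227.3559362   152.39258826] 59.560360190732354
[ 476.86122764 -227.32855728  152.26277102] 59.858450101762784
[ 476.81236356 -227.32468998  152.11395058] 59.93406035825498
[ 476.7675061  -227.28321911  152.00088415] 59.935045096986066
(array([-0.33, -0.01,  0.18]), np.float64(0.005)) (array([-0.33, -0.01,  0.18]), np.float64(0.005))
```

View pics/P.png

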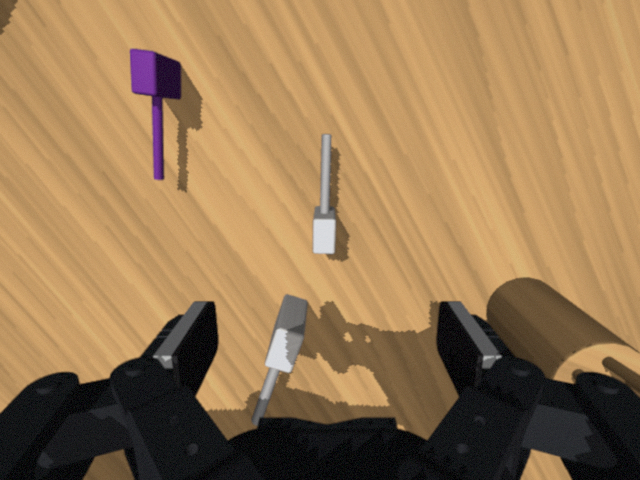

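```bash
python3 - <<'E'
from goto import *
import pickle
o,p=pickle.load(open("P.pkl","rb"));T=R.from_quat(o["ee_rot"]).as_matrix()
def s(n,uv,z):
    w=atz(p,uv,z,o);print(n,w.round(1),"tool",(T.T@(w-o["tcp_pos"])).round(1))
s("head",(324.3,236),44);s("tip",(326,135),24);s("neck",(324.5,208),24)
for q in ((274,325),(300,330),(292,372),(267,368)): s("bigtop",q,60)
for q in ((283,297),(307,303)): s("bigtopfar",q,60);s("bigbase",q,0)
s("cup top L",(488,295),100); s("cup top L",(555,360),100)
s("finger",(215,303),131)
E
```

```text
head [ 472.6 -229.7   44. ] tool [ -4.2  -2.4 108. ]
tip [ 507.4 -172.    24. ] tool [ 63.1  -1.3 128. ]
neck [ 480.4 -216.4   24. ] tool [ 11.2  -2.4 128. ]
bigtop [ 411.7 -264.5   60. ] tool [-64.8 -37.8  92. ]
bigtop [ 425.4 -277.1   60. ] tool [-68.8 -19.6  92. ]
bigtop [ 402.3 -303.9   60. ] tool [-103.6  -26.1   92. ]
bigtop [ 388.3 -291.8   60. ] tool [-100.2  -44.3   92. ]
bigtopfar [ 428.6 -249.2   60. ] tool [-43.1 -30.8  92. ]
bigbase [ 407.1 -271.2    0. ] tool [-72.9 -38.5 152. ]
bigtopfar [ 440.5 -261.4   60. ] tool [-47.7 -14.3  92. ]
bigbase [ 422.  -286.5    0. ] tool [-78.6 -17.8 152. ]
cup top L [ 544.4 -291.7  100. ] tool [-21.9  90.8  52.1]
cup top L [ 562.1 -351.2  100. ] tool [-64.5 135.9  52.1]
finger [ 424.2 -209.6  131. ] tool [-11.  -54.4  20.9]
```

```bash
python3 -m crank '{"offset":[[-0.45,-0.1,0],[0,0,4.5],[0,0,4.5],[0,0,3],[0,0,1.5],[0,0,0],[0,0,0]],"turn":[0.01,0,0,0,0,0,0],"hand":[100,80,60,60,60,60,60]}' 30
python3 - <<'E'
from goto import *
o=get_obs();p=read_camera("wrist");print(o["tcp_pos"],yaw(o)*57.3);cv2.imwrite("pics/P2.png",p["frame"][:,:,::-1])
E
```

```text
time_s: 20.0
tcp_pos: [474.2, -231.2, 18.1]
ee_rot: [0.869, 0.494, 0.0, 0.001]
contact_force: [0.3, -0.8, 0.5]
grip_width: 0.602
[ 474.22540219 -231.15010209   18.14152922] 59.24003768816475
```

View pics/P2.png

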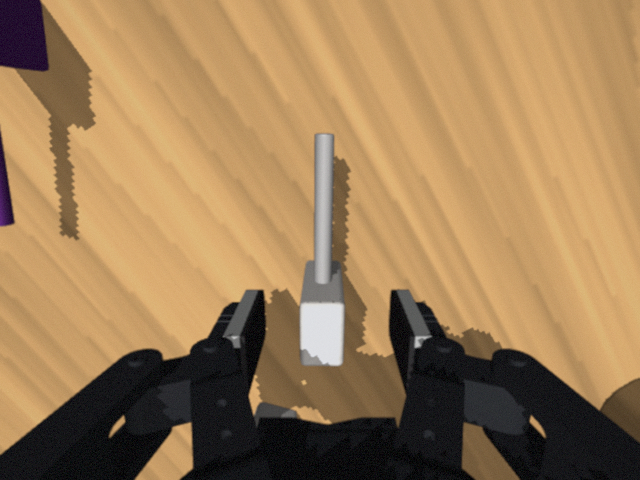

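```bash
python3 -m crank '{"offset":[[0,-0.12,0.4],[0,0,0],[0,0,0],[0,0,0],[0,0,0],[0,0,0],[0,0,0]],"turn":[0,0,0,0,0,0,0],"hand":[50,35,25,15,10,10,10]}' 30
python3 - <<'E'
from goto import *
o=get_obs();p=read_camera("wrist");print(o["tcp_pos"],yaw(o)*57.3,o["grip_width"]);cv2.imwrite("pics/P3.png",p["frame"][:,:,::-1])
E
```

```text
time_s: 20.75
tcp_pos: [472.8, -230.1, 13.2]
ee_rot: [0.869, 0.494, 0.0, 0.0]
contact_force: [-0.4, 0.8, 5.4]
grip_width: 0.181
[ 472.75652833 -230.13824463   13.17796151] 59.238113260197785 0.18148060905246494
```

View pics/P3.png

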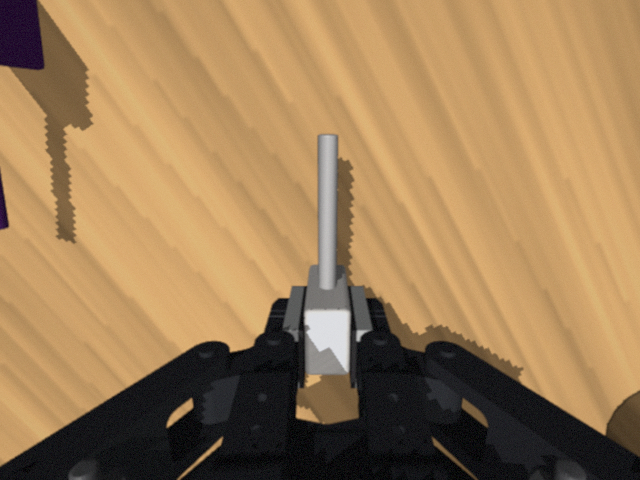

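```bash
python3 -m crank '{"offset":[[0,0,0],[0,0,-2],[0,0,-4],[0,0,-3],[0,0,0],[0,0,0],[0,0,0],[0,0,0],[0,0,0]],"turn":[0,0,0,0,-0.14,-0.14,-0.14,-0.035,0],"hand":[10,10,10,10,10,10,10,10,10]}' 70
python3 - <<'E'
from goto import *
o=get_obs();p=read_camera("wrist");print(o["tcp_pos"],yaw(o)*57.3,o["grip_width"],o["contact_force"],o["torque"]);cv2.imwrite("pics/P4.png",p["frame"][:,:,::-1])
import pickle;pickle.dump((o,p),open("P4.pkl","wb"))
T=R.from_quat(o["ee_rot"]).as_matrix();o["tcp_pos"]
z=o["tcp_pos"][2]-13.2
for n,uv,h in (("tip",(328,135),24),("front",(328,310),44),("back",(328,374),44)):
    print(n,(T.T@(atz(p,uv,z+h,o)-o["tcp_pos"])).round(1))
a=np.radians(85.3);u=np.array([np.cos(a),np.sin(a),0]);C=np.array([581.3,41.8,0])
for d in (36+60,36): 
    g=C-d*u;g[2]=120;print(d,g.round(1),need(g,85.3))
E
```

```text
time_s: 21.7
tcp_pos: [472.0, -229.7, 101.4]
ee_rot: [0.735, 0.678, -0.0, -0.001]
contact_force: [-0.2, -0.2, -1.0]
grip_width: 0.172
[ 471.99655559 -229.7054947   101.40009164] 85.31581278899155 0.17161278814172568 [-0.15795743 -0.23818999 -1.04653995] [-0.00191269  0.03706597  0.04289517]
tip [ 68.7  -1.  -10.7]
front [ 13.6  -1.  -30.8]
back [-11.3  -1.  -30.8]
96 [573.4 -53.9 120. ] (array([18.37,  8.64, -1.84]), np.float64(-0.001))
36 [578.4   5.9 120. ] (array([24.37,  8.63, -1.84]), np.float64(-0.001))
```

View pics/P4.png

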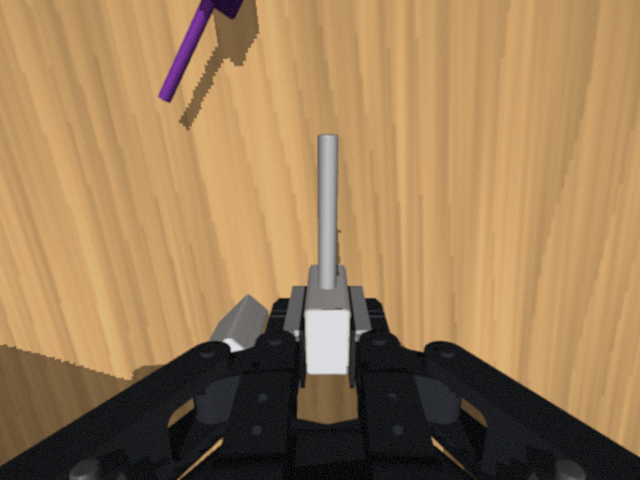

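```bash
python3 -m crank '{"offset":[[3.4,1.73,-0.6],[3.4,1.73,-0.6],[3.4,1.73,-0.6],[3.4,1.73,0],[3.3,1.72,0],[0,0,0],[0,0,0]],"turn":[0,0,0,0,0,0,0],"hand":[10,10,10,10,10,10,10]}'
python3 - <<'E'
from goto import *
o=get_obs();p=read_camera("wrist");print(o["tcp_pos"],yaw(o)*57.3,o["grip_width"],o["contact_force"],o["torque"]);cv2.imwrite("pics/Q.png",p["frame"][:,:,::-1])
import pickle;pickle.dump((o,p),open("Q.pkl","wb"))
a=np.radians(85.3);u=np.array([np.cos(a),np.sin(a),0]);C=np.array([581.2,42,0])
g=C-110*u;g[2]=71.5;print(g,need(g,85.3))
E
```

```text
time_s: 22.45
tcp_pos: [572.3, -68.0, 119.7]
ee_rot: [0.735, 0.678, -0.001, -0.0]
contact_force: [-0.9, -0.1, -0.5]
grip_width: 0.177
[572.28014932 -67.96013613 119.74259455] 85.36145039063538 0.17707108871787006 [-0.86904045 -0.0688444  -0.48988998] [-0.01135287  0.00912504 -0.02746362]
[572.18676405 -67.63011255  71.5       ] (array([0.12, 0.01, 4.84]), np.float64(-0.0))
```

View pics/Q.png

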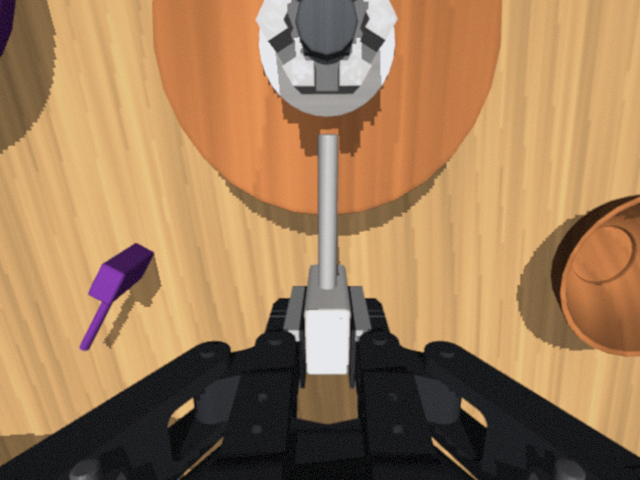

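```bash
python3 -m crank '{"offset":[[0,0,2.4],[0,0,2.4],[0,0,0],[0,0,0],[0,0,0]],"turn":[0,0,0,0,0],"hand":[10,10,10,10,10]}'
python3 - <<'E'
from goto import *
o=get_obs();p=read_camera("wrist");print(o["tcp_pos"],yaw(o)*57.3,o["contact_force"],o["torque"]);cv2.imwrite("pics/Q2.png",p["frame"][:,:,::-1])
crop(p,(230,0,430,150),4,"Q2c.png")
q=read_camera("side");crop(q,(275,215,395,305),6,"Q2s.png")
q=read_camera("scene");crop(q,(270,205,390,295),6,"Q2k.png")
print(get_obs()["tcp_pos"])
E
```

```text
time_s: 23.0
tcp_pos: [573.0, -69.4, 74.3]
ee_rot: [0.736, 0.677, 0.001, 0.001]
contact_force: [-0.2, -0.3, -0.4]
grip_width: 0.171
[572.9945605  -69.37287084  74.34117691] 85.24600663710538 [-0.22657456 -0.26683826 -0.39378081] [-0.02905916 -0.02168091 -0.03413085]
[573.11512974 -68.96378123  74.18009761]
```

View pics/Q2c.png

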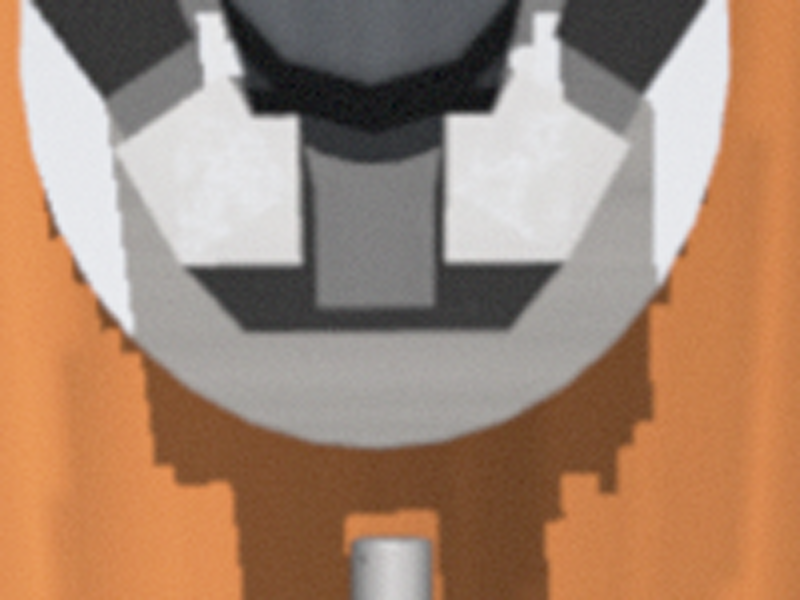

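View pics/Q2k.png

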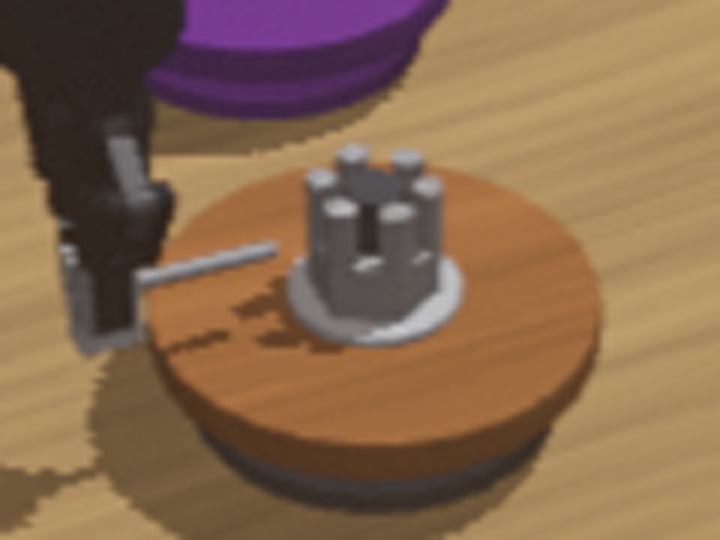

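View pics/Q2s.png

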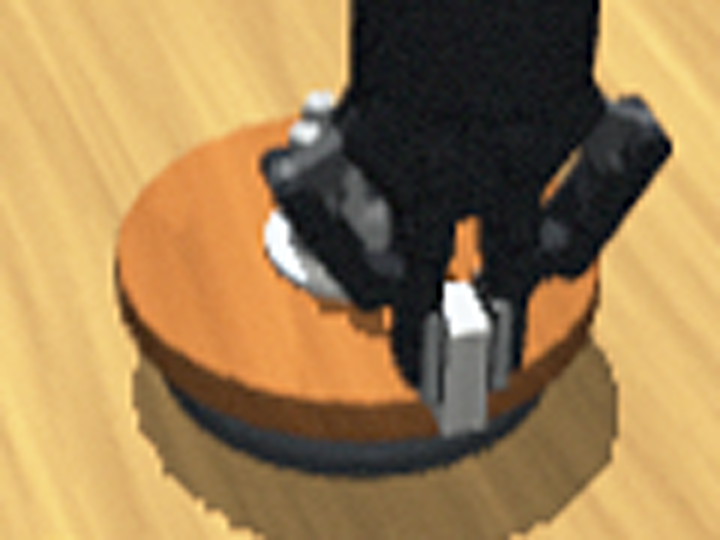

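```bash
python3 -m crank '{"offset":[[0,-0.12,0],[0,0,0],[0,0,0],[0,0,0]],"turn":[0,0,0,0],"hand":[10,10,10,10]}'
python3 - <<'E'
from goto import *
o=get_obs();p=read_camera("wrist");print(o["tcp_pos"],yaw(o)*57.3,o["contact_force"],o["torque"])
crop(p,(230,0,430,150),4,"Q3c.png")
import pickle;pickle.dump((o,p),open("Q3.pkl","wb"))
E
```

```text
time_s: 23.55
tcp_pos: [571.2, -68.5, 72.5]
ee_rot: [0.735, 0.678, -0.0, 0.0]
contact_force: [-0.0, -0.5, -1.5]
grip_width: 0.176
[571.18046103 -68.4817906   72.53931412] 85.31457385382438 [-0.02215316 -0.48212351 -1.54783012] [ 0.04402335  0.03380934 -0.01438907]
```

View pics/Q3c.png

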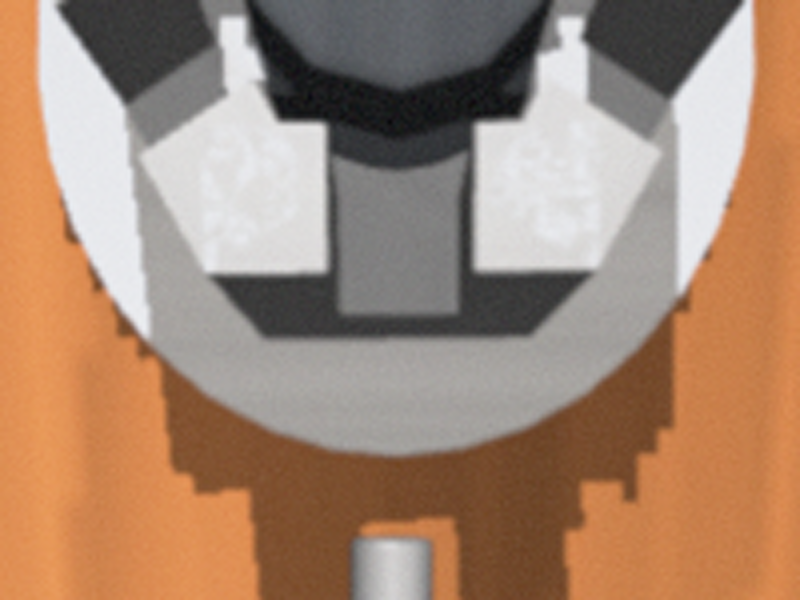

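```bash
python3 -m crank '{"offset":[[0,0.05,0.05],[0,0,0],[0,0,0],[0,0,0]],"turn":[0,0,0,0],"hand":[10,10,10,10]}'
python3 - <<'E'
from goto import *
for i in range(3):
    o=get_obs();p=read_camera("wrist");print(o["tcp_pos"],yaw(o)*57.3,o["contact_force"])
crop(p,(230,0,430,150),4,"Q4c.png")
import pickle;pickle.dump((o,p),open("Q4.pkl","wb"))
E
```

```text
time_s: 24.0
tcp_pos: [571.7, -68.5, 72.0]
ee_rot: [0.736, 0.678, -0.0, -0.0]
contact_force: [-0.1, 0.8, -1.5]
grip_width: 0.178
[571.68944312 -68.54695554  71.99433479] 85.30633578494403 [-0.13311107  0.78019863 -1.47695601]
[571.71663693 -68.54127142  72.0101614 ] 85.30807844651957 [ 0.23498763  1.13296918 -1.20587122]
[571.69100862 -68.55858808  72.0213326 ] 85.30852716155792 [ 0.50067205 -0.46632622 -1.04711156]
```

View pics/Q4c.png

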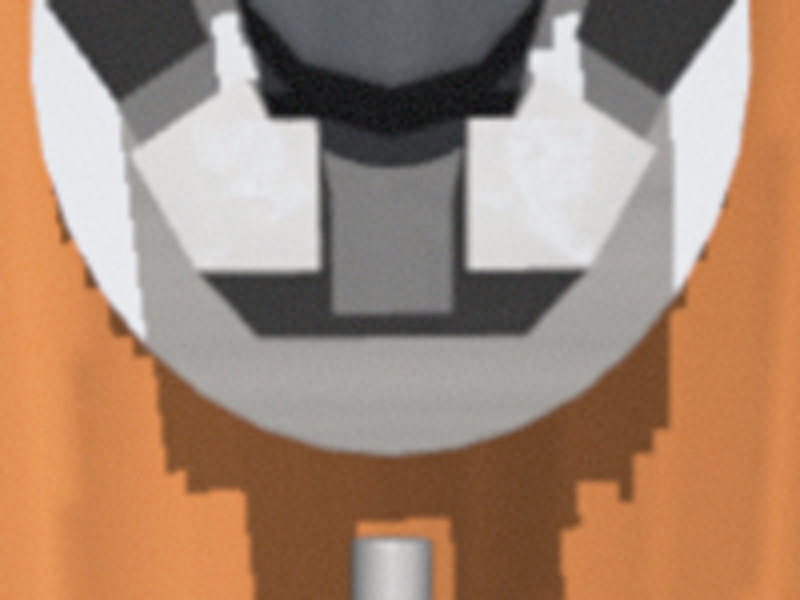

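```bash
python3 -m crank '{"offset":[[0.6,0,0.04],[0.6,0,0],[0.6,0,0],[0.5,0,0],[0,0,0],[0,0,0]],"turn":[0,0,0,0,0,0],"hand":[10,10,10,10,10,10]}'
python3 - <<'E'
from goto import *
for i in range(2):
    o=get_obs();p=read_camera("wrist");print(o["tcp_pos"],yaw(o)*57.3,o["contact_force"],o["torque"])
crop(p,(230,0,430,150),4,"Q5c.png")
E
```

```text
time_s: 24.75
tcp_pos: [573.6, -45.4, 71.7]
ee_rot: [0.735, 0.678, -0.0, 0.0]
contact_force: [-0.3, -0.4, -0.7]
grip_width: 0.175
[573.60358231 -45.44016679  71.6563956 ] 85.33632369944482 [-0.32588024 -0.39326404 -0.67137248] [ 0.00379593 -0.0065345   0.00454455]
[573.58528103 -45.63479704  71.63328681] 85.31884695413369 [ 0.53433679  0.87292856 -1.25244145] [-0.0273458   0.09135079 -0.00615364]
```

View pics/Q5c.png

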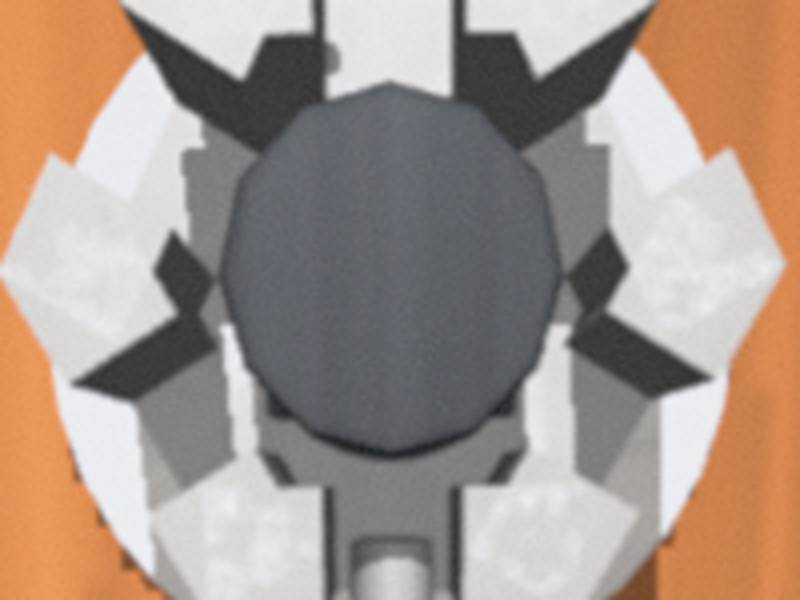

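```bash
python3 -m crank '{"offset":[[0.2,0,0],[0.2,0,0],[0.2,0,0],[0.2,0,0],[0.15,0,0],[0,0,0]],"turn":[0,0,0,0,0,0],"hand":[10,10,10,10,10,10]}'
python3 - <<'E'
from goto import *
o=get_obs();print(o["tcp_pos"],yaw(o)*57.3,o["contact_force"],o["torque"])
E
```

```text
time_s: 25.45
tcp_pos: [574.4, -35.9, 71.6]
ee_rot: [0.735, 0.678, 0.0, -0.0]
contact_force: [0.2, 1.4, -1.0]
grip_width: 0.173
[574.3773082  -35.91786633  71.63059505] 85.32737638936622 [ 0.18214285  1.42280965 -1.01564113] [0.03403362 0.00084737 0.01207623]
```

```bash
python3 -m crank '{"offset":[[0.2,0,0],[0.2,0,0],[0.2,0,0],[0.2,0,0],[0.2,0,0],[0,0,0]],"turn":[0,0,0,0,0,0],"hand":[10,10,10,10,10,10]}'
python3 - <<'E'
from goto import *
o=get_obs();print(o["tcp_pos"],yaw(o)*57.3,o["contact_force"],o["torque"])
E
```

```text
time_s: 26.05
tcp_pos: [575.2, -25.9, 71.6]
ee_rot: [0.735, 0.678, 0.0, -0.0]
contact_force: [0.1, -0.3, -0.8]
grip_width: 0.178
[575.17923329 -25.86611874  71.61370568] 85.32829261140789 [ 0.10041504 -0.2853576  -0.76222891] [ 0.0112575  -0.00211967  0.0019976 ]
```

```bash
python3 -m crank '{"offset":[[0.2,0,0],[0.2,0,0],[0.2,0,0],[0.2,0,0],[0.2,0,0],[0.2,0,0],[0,0,0]],"turn":[0,0,0,0,0,0,0],"hand":[10,10,10,10,10,10,10]}'
python3 - <<'E'
from goto import *
o=get_obs();p=read_camera("wrist");print(o["tcp_pos"],yaw(o)*57.3,o["contact_force"],o["torque"])
cv2.imwrite("pics/R1.png",p["frame"][:,:,::-1])
E
```

```text
time_s: 26.75
tcp_pos: [576.2, -14.0, 71.6]
ee_rot: [0.735, 0.678, 0.0, -0.0]
contact_force: [0.0, -0.1, -1.0]
grip_width: 0.171
[576.17049251 -13.96993546  71.61920873] 85.32386039981543 [ 0.01707449 -0.08133863 -1.04639928] [-0.01943918 -0.01729825  0.00487662]
```

View pics/R1.png

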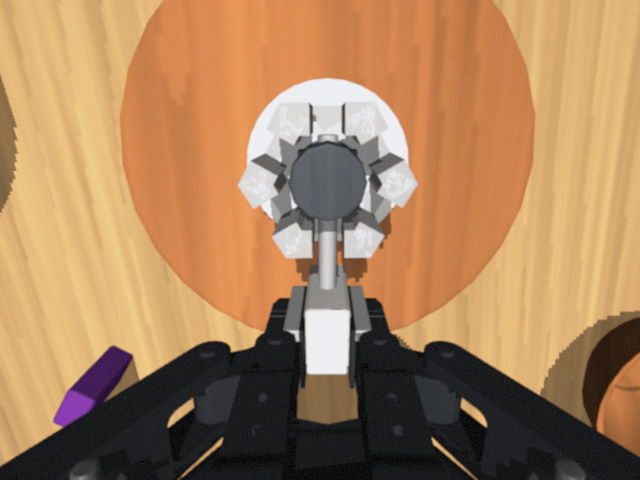

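```bash
python3 -m crank '{"offset":[[0.2,0,0],[0.2,0,0],[0.2,0,0],[0.2,0,0],[0.2,0,0],[0.2,0,0],[0.2,0,0],[0,0,0]],"turn":[0,0,0,0,0,0,0,0],"hand":[10,10,10,10,10,10,10,10]}'
python3 - <<'E'
from goto import *
o=get_obs();print(o["tcp_pos"],yaw(o)*57.3,o["contact_force"],o["torque"])
E
```

```text
time_s: 27.6
tcp_pos: [577.3, 0.0, 71.6]
ee_rot: [0.735, 0.678, 0.0, -0.0]
contact_force: [-0.0, -0.5, -1.4]
grip_width: 0.178
[5.77343694e+02 8.45223101e-03 7.16396941e+01] 85.32715209778782 [-0.00313485 -0.48596642 -1.37626085] [ 0.02493892 -0.03165369 -0.02199804]
```

```bash
python3 -m crank '{"offset":[[0.1,0,0],[0.1,0,0],[0.1,0,0],[0.1,0,0],[0,0,0]],"turn":[0,0,0,0,0],"hand":[10,10,10,10,10]}'
python3 -m crank '{"offset":[[0.05,0,0],[0.05,0,0],[0,0,0]],"turn":[0,0,0],"hand":[10,10,10]}'
python3 - <<'E'
from goto import *
o=get_obs();p=read_camera("wrist");print(o["tcp_pos"],yaw(o)*57.3,o["contact_force"],o["torque"])
crop(p,(255,120,405,270),4,"R2.png")
E
```

```text
time_s: 28.1
tcp_pos: [577.6, 3.8, 71.6]
ee_rot: [0.735, 0.678, -0.0, 0.0]
contact_force: [0.1, 0.4, -1.3]
grip_width: 0.177
time_s: 28.4
tcp_pos: [577.7, 4.7, 71.6]
ee_rot: [0.735, 0.678, 0.0, -0.0]
contact_force: [0.1, 0.2, -1.4]
grip_width: 0.175
[577.71739119   4.74621194  71.626311  ] 85.31010381036289 [ 0.11071054  0.20786277 -1.44933625] [-0.02374923 -0.0197385  -0.0195725 ]
```

View pics/R2.png

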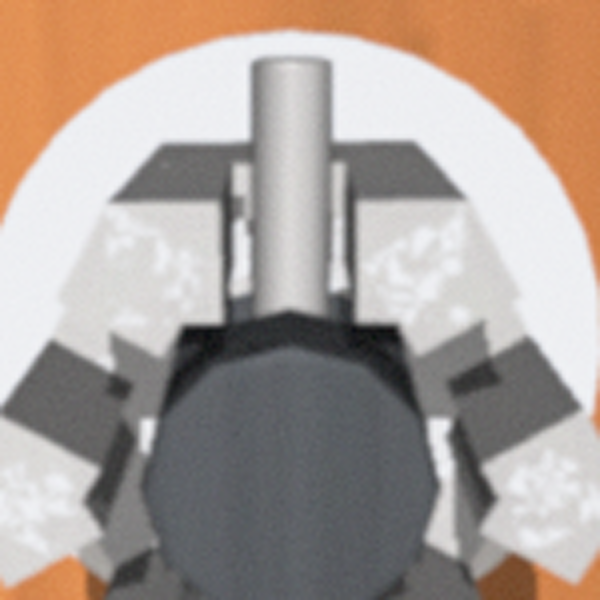

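Pin passes through both slots. Continue in small steps to contact.

```bash
python3 -m crank '{"offset":[[0.05,0,0],[0.05,0,0],[0,0,0]],"turn":[0,0,0],"hand":[10,10,10]}'
python3 -m crank '{"offset":[[0.05,0,0],[0,0,0]],"turn":[0,0],"hand":[10,10]}'
```

```text
time_s: 28.75
tcp_pos: [577.8, 5.3, 71.6]
ee_rot: [0.736, 0.677, -0.0, 0.0]
contact_force: [-0.2, -3.0, -0.6]
grip_width: 0.174
time_s: 28.95
tcp_pos: [577.8, 5.3, 71.7]
ee_rot: [0.736, 0.677, -0.001, 0.0]
contact_force: [-1.0, -5.6, -0.4]
grip_width: 0.173
```

```bash
python3 - <<'E'
from goto import *
o=get_obs();p=read_camera("wrist");print(o["tcp_pos"],yaw(o)*57.3,o["contact_force"],o["torque"])
crop(p,(255,180,405,330),4,"R3.png")
E
```

```text
[577.76346382   5.31999226  71.6526336 ] 85.27336586384494 [-1.03737732 -5.61424427 -0.39536154] [-0.79329887  0.15690327  0.03611776]
```

View pics/R3.png

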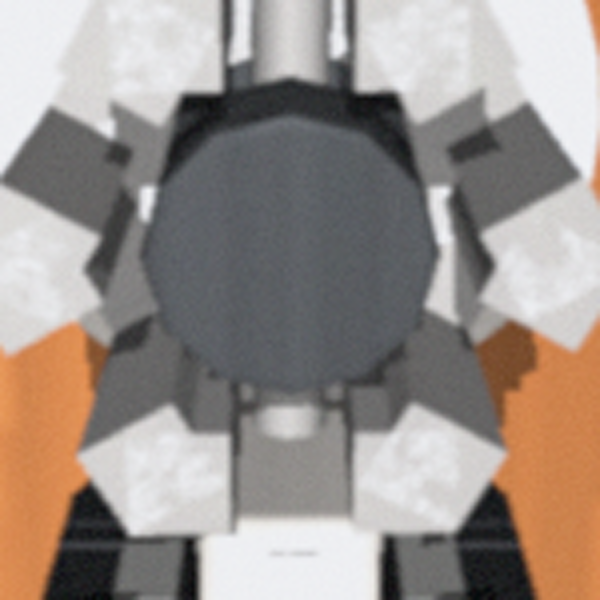

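```bash
python3 -m crank '{"offset":[[0,0,0.05],[0,0,0],[0,0,0],[0,0,0],[0,0,0],[0,0,0],[0,0,0]],"turn":[0,0,0,0,0,0,0],"hand":[10,25,30,40,50,60,60]}' 25
python3 - <<'E'
from goto import *
o=get_obs();p=read_camera("wrist");print(o["tcp_pos"],o["grip_width"],o["contact_force"],o["torque"])
cv2.imwrite("pics/R4.png",p["frame"][:,:,::-1])
E
```

```text
time_s: 29.7
tcp_pos: [577.9, 6.3, 71.1]
ee_rot: [0.735, 0.678, 0.0, -0.0]
contact_force: [-0.5, 0.8, 0.5]
grip_width: 0.6
[577.86499653   6.32833823  71.11901587] 0.6001533240583738 [-0.45559878  0.81370019  0.51390968] [0.01338153 0.02595413 0.02079206]
```

View pics/R4.png

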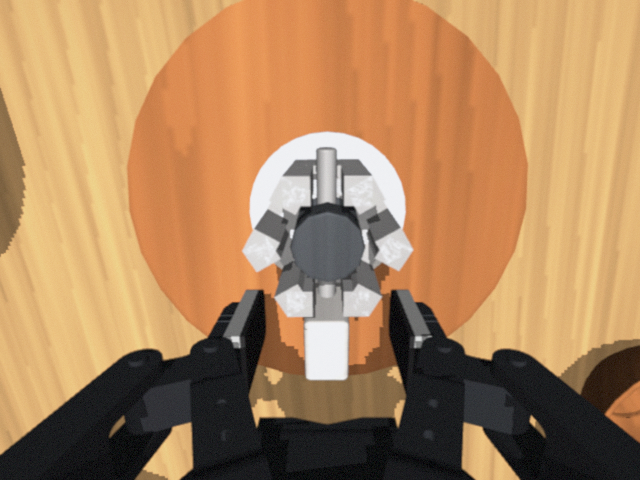

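```bash
python3 -m crank '{"offset":[[0,0,0],[0,0,-2],[0,0,-4],[0,0,-4],[0,0,-4],[-3,0,0],[-3,0,0],[-3,0,0],[0,0,0]],"turn":[0,0,0,0,0,0,0,0,0],"hand":[80,80,80,80,80,80,80,80,80]}'
python3 - <<'E'
from goto import *
o=get_obs();p=read_camera("wrist");print(o["tcp_pos"],o["grip_width"],o["contact_force"])
crop(p,(240,0,440,150),4,"T1.png")
cv2.imwrite("pics/T1f.png",p["frame"][:,:,::-1])
q=read_camera("side");crop(q,(275,200,395,290),6,"T2.png");cv2.imwrite("pics/T2f.png",q["frame"][:,:,::-1])
q=read_camera("scene");crop(q,(270,205,390,295),6,"T3.png");cv2.imwrite("pics/T3f.png",q["frame"][:,:,::-1])
E
```

```text
time_s: 30.65
tcp_pos: [570.1, -86.7, 211.0]
ee_rot: [0.737, 0.676, -0.001, 0.0]
contact_force: [0.1, 0.5, 0.1]
grip_width: 0.801
[570.08606819 -86.67045593 211.04808225] 0.8010367453539956 [0.14136866 0.46831959 0.08337591]
```

View pics/T1f.png

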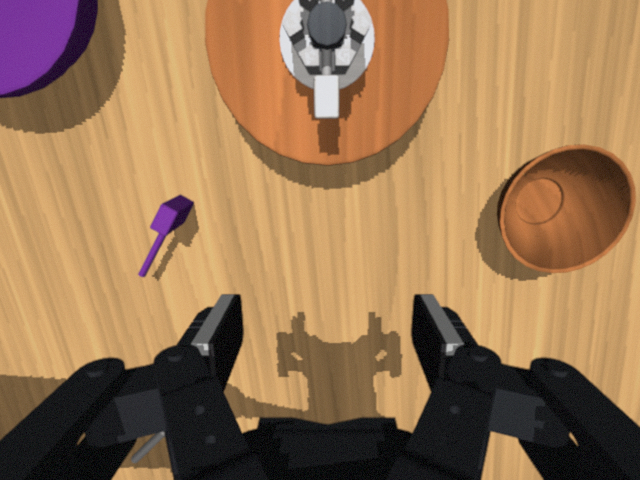

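View pics/T2f.png

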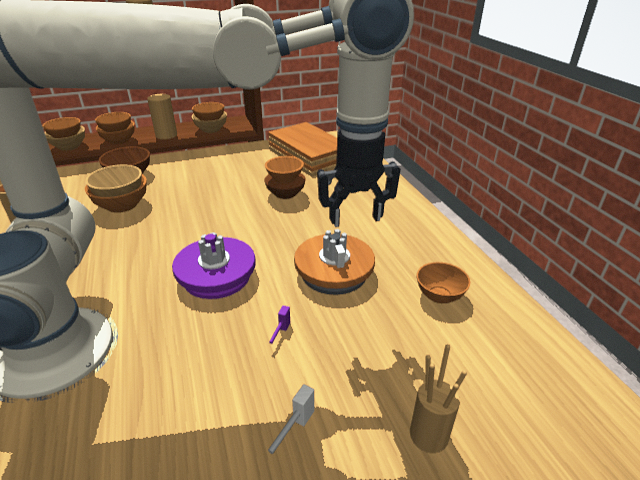

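View pics/T3.png

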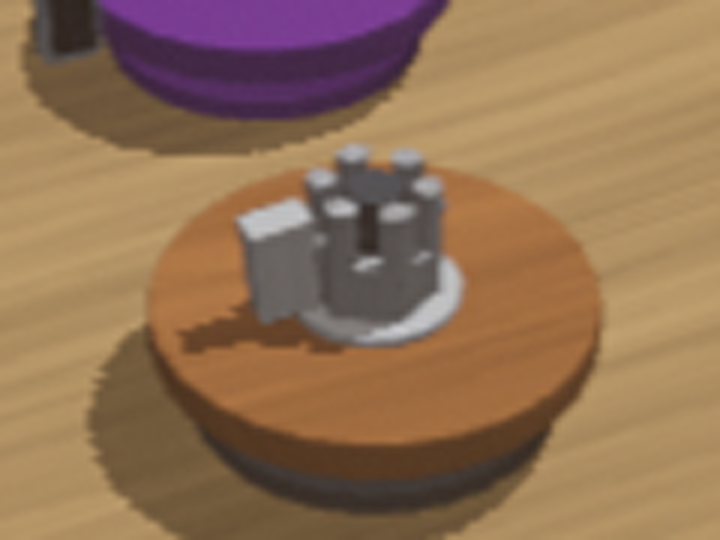

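View pics/T3f.png

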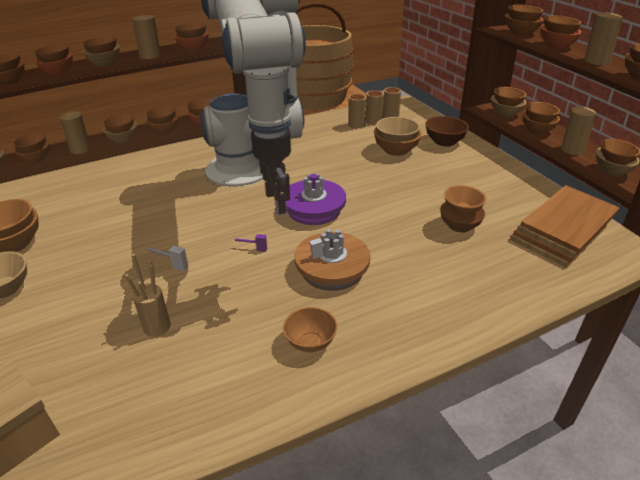

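```bash
python3 - <<'E'
from goto import *
p=read_camera("wrist")
o={"tcp_pos":np.array([577.865,6.328,71.12]),"ee_rot":np.array([.735,.678,0,0])}
o["ee_rot"]/=np.linalg.norm(o["ee_rot"])
a=np.radians(85.3);u=np.array([np.cos(a),np.sin(a)])
im=cv2.imread("pics/R4.png");cv2.imwrite("pics/R4c.png",cv2.resize(im[130:390,240:420],None,fx=3,fy=3,interpolation=cv2.INTER_CUBIC)[:780,:])
def d(n,uv,z): w=atz(p,uv,z,o);print(n,w.round(1),"along",((w[:2]-[580.7,42])@u).round(1))
d("tip",(326.5,149),86);d("headfront top",(326.5,321),101.5);d("headback",(326.5,381),99);d("spindle top c",(328,241),102);d("nutfront",(297,317),104);d("farflat floor",(327,176),104)
E
```

```text
tip [581.5  70.6  86. ] along 28.5
headfront top [577.1  15.7 101.5] along -26.5
headback [575.1 -10.   99. ] along -52.3
spindle top c [579.9  43.8 102. ] along 1.7
nutfront [567.8  19.3 104. ] along -23.7
farflat floor [581.2  64.2 104. ] along 22.2
```

View pics/R4c.png

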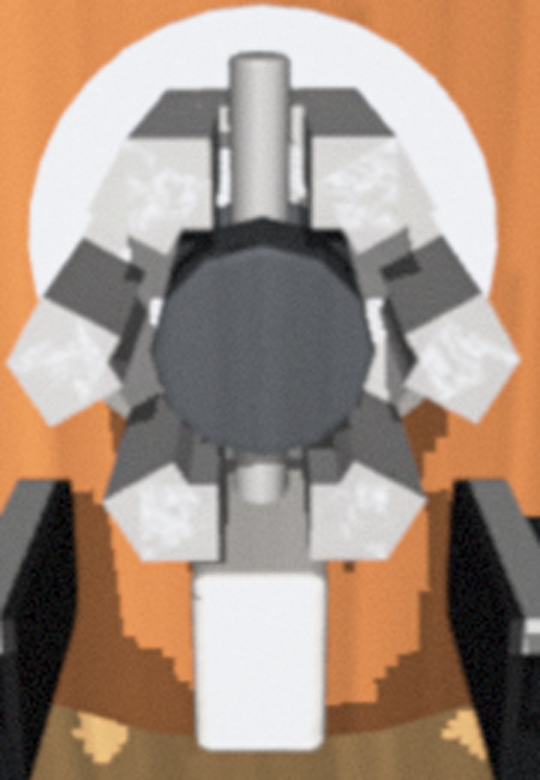

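```bash
python3 - <<'E'
from goto import *
a=np.radians(85.3);ex=np.array([np.cos(a),np.sin(a),0]);ey=np.array([np.sin(a),-np.cos(a),0])
g=np.array([579,18,0])-34*ex+105*ey;g[2]=90;print(g,need(g,85.3))
E
```

```text
[680.86101632 -24.48921456  90.        ] (array([ 6.69, 10.52, 12.11]), np.float64(0.001))
```

```bash
python3 -m crank '{"offset":[[0,3.5,0],[0,3.5,0],[0,3.5,0],[3.3,0,0],[3.4,0,0],[0,0,4],[0,0,4],[0,0,4],[0,0,0],[0,0,0]],"turn":[0,0,0,0,0,0,0,0,0,0],"hand":[80,80,80,80,80,80,80,80,80,80]}'
python3 - <<'E'
from goto import *
o=get_obs();p=read_camera("wrist");print(o["tcp_pos"],o["contact_force"])
cv2.imwrite("pics/U.png",p["frame"][:,:,::-1])
import pickle;pickle.dump((o,p),open("U.pkl","wb"))
u=proj(p,[579,18,80],o);print(u);l=int(max(0,u[0]-60));t=int(u[1]-70);crop(p,(l,t,l+140,t+120),5,"Uc.png");print(l,t)
E
```

```text
time_s: 31.85
tcp_pos: [680.2, -24.3, 91.1]
ee_rot: [0.735, 0.678, -0.001, -0.001]
contact_force: [0.7, -0.4, 0.7]
grip_width: 0.803
[680.23938019 -24.30181598  91.05446431] [ 0.66777352 -0.44964924  0.74789675]
(np.float64(81.18890603327333), np.float64(217.91161932715337))
21 147
```

View pics/Uc.png

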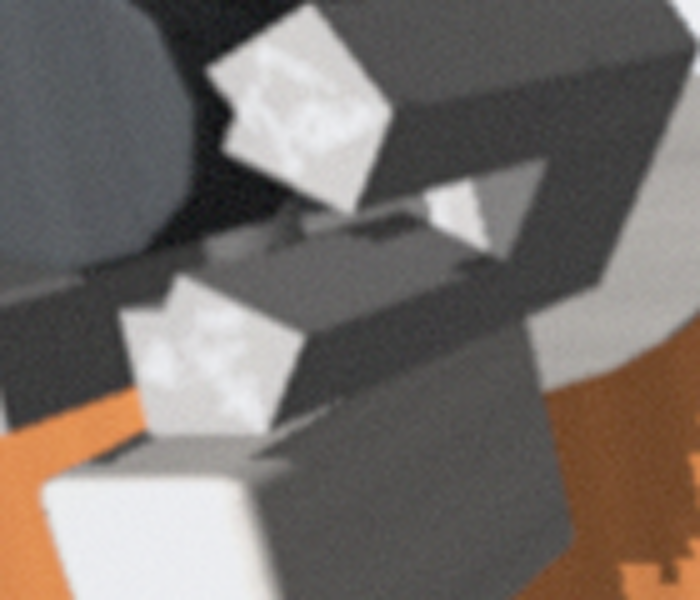

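```bash
python3 - <<'E'
from h import *
import pickle
o,p=pickle.load(open("U.pkl","rb"))
a=np.radians(85.3);u=np.array([np.cos(a),np.sin(a)]);v=np.array([u[1],-u[0]])
def d(n,a_,b,z):
    w=atz(p,(a_/5+21,b/5+147),z,o);q=w[:2]-[580.7,42];print(n,z,"along",(q@u).round(1),"lat",(q@v).round(1))
for z in(55,57,59): d("headbottomfront",525,320,z)
d("nut corner top near",305,335,104);d("nut corner top2",392,110,104);d("headtopfront",245,480,101);d("nutbottomcorner",600,287,54)
d("slotedge",268,435,104)
E
```

```text
headbottomfront 55 along -27.0 lat 5.6
headbottomfront 57 along -26.5 lat 6.7
headbottomfront 59 along -26.0 lat 7.8
nut corner top near 104 along -16.4 lat 17.0
nut corner top2 104 along -0.7 lat 25.9
headtopfront 101 along -28.2 lat 8.5
nutbottomcorner 54 along -23.9 lat 12.8
slotedge 104 along -23.8 lat 13.0
```

```bash
python3 -m crank '{"offset":[[0,0,-4],[0,0,-4],[0.4,-3.5,-2],[0.4,-3.5,0],[0.4,-3.3,0],[0,0,0],[0,0,0]],"turn":[0,0,0,0,0,0,0],"hand":[60,60,60,60,60,60,60]}' 20
python3 - <<'E'
from goto import *
o=get_obs();print(o["tcp_pos"],need([577.6,3,71],85.3))
E
```

```text
time_s: 32.6
tcp_pos: [579.8, -4.8, 195.2]
ee_rot: [0.735, 0.678, 0.002, 0.002]
contact_force: [-0.1, -0.8, -0.6]
grip_width: 0.599
[579.76242413  -4.79665793 195.23867682] (array([ 0.76, -0.36, 12.42]), np.float64(0.0))
```

```bash
python3 -m crank '{"offset":[[0.7,-0.2,0],[0,0,3.5],[0,0,3],[0,0,0],[0,0,0]],"turn":[0,0,0,0,0],"hand":[60,60,60,60,60]}' 20
python3 - <<'E'
from goto import *
o=get_obs();p=read_camera("wrist");print(o["tcp_pos"],need([577.6,3,71],85.3))
cv2.imwrite("pics/V.png",p["frame"][:,:,::-1])
E
```

```text
time_s: 33.1
tcp_pos: [578.0, 2.4, 126.5]
ee_rot: [0.736, 0.678, -0.0, -0.0]
contact_force: [-0.2, 0.0, 0.6]
grip_width: 0.599
[578.02763934   2.3613367  126.52639343] (array([ 0.06, -0.12,  5.69]), np.float64(0.0))
```

View pics/V.png

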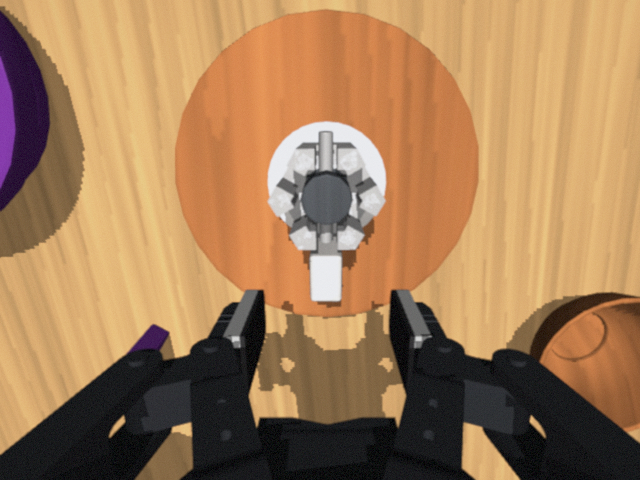

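```bash
python3 -m crank '{"offset":[[0,-0.08,2.5],[0,0,2.8],[0,0,0],[0,0,0],[0,0,0]],"turn":[0,0,0,0,0],"hand":[60,60,60,60,60]}' 20
python3 -m crank '{"offset":[[0,0,0],[0,0,0],[0,0,0],[0,0,0],[0,0,0],[0,0,0]],"turn":[0,0,0,0,0,0],"hand":[45,35,27,22,15,15]}' 20
```

```text
time_s: 33.65
tcp_pos: [578.2, 2.2, 76.2]
ee_rot: [0.735, 0.678, 0.001, 0.001]
contact_force: [-0.2, 0.5, -0.0]
grip_width: 0.602
time_s: 34.25
tcp_pos: [576.8, 2.2, 73.3]
ee_rot: [0.736, 0.678, 0.0, 0.0]
contact_force: [0.3, 0.5, 1.1]
grip_width: 0.183
```

```bash
python3 - <<'E'
from goto import *
o=get_obs();p=read_camera("wrist");print(o["tcp_pos"],o["grip_width"],o["contact_force"],o["torque"])
crop(p,(255,120,405,390),3,"W1.png")
E
```

```text
[576.76143204   2.2298258   73.31200119] 0.1831267126210962 [0.27303587 0.46637427 1.05039397] [0.03623652 0.01109404 0.068951  ]
```

View pics/W1.png

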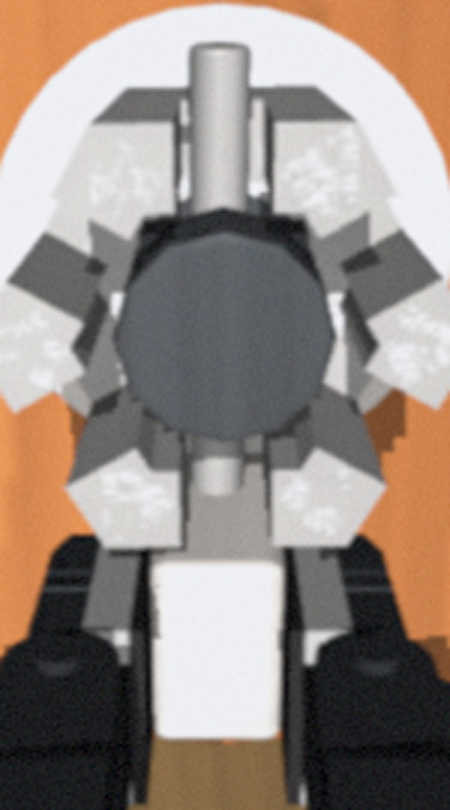

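```bash
python3 -m crank '{"offset":[[0.05,0.03,0],[0.05,0.03,0],[0,0,0]],"turn":[0,0,0],"hand":[15,15,15]}'
python3 -m crank '{"offset":[[0.05,0,0],[0.05,0,0],[0,0,0]],"turn":[0,0,0],"hand":[15,15,15]}'
```

```text
time_s: 34.6
tcp_pos: [577.5, 3.0, 73.3]
ee_rot: [0.736, 0.677, -0.0, 0.0]
contact_force: [-0.5, -1.0, 2.6]
grip_width: 0.182
time_s: 34.9
tcp_pos: [577.5, 3.2, 73.4]
ee_rot: [0.736, 0.677, -0.001, 0.001]
contact_force: [-2.5, -4.7, 4.0]
grip_width: 0.18
```

```bash
python3 -m crank '{"offset":[[0,0,0],[0,0,0],[0,0,0],[0,0,0],[0,0,0],[0,0,0],[0,0,0]],"turn":[0,0,0,0,0,0,0],"hand":[20,25,30,40,50,60,60]}' 20
python3 - <<'E'
from goto import *
o=get_obs();p=read_camera("wrist");print(o["tcp_pos"],o["grip_width"],o["contact_force"])
crop(p,(255,120,405,390),3,"W2.png")
a=np.radians(85.3);u=np.array([np.cos(a),np.sin(a)])
import pickle;pickle.dump((o,p),open("W2.pkl","wb"))
E
```

```text
time_s: 35.6
tcp_pos: [577.5, 4.3, 73.1]
ee_rot: [0.735, 0.678, 0.0, -0.0]
contact_force: [0.7, 0.2, -0.6]
grip_width: 0.601
[577.47873217   4.28956718  73.11819211] 0.6007800522270924 [ 0.69807922  0.24561739 -0.61584339]
```

View pics/W2.png

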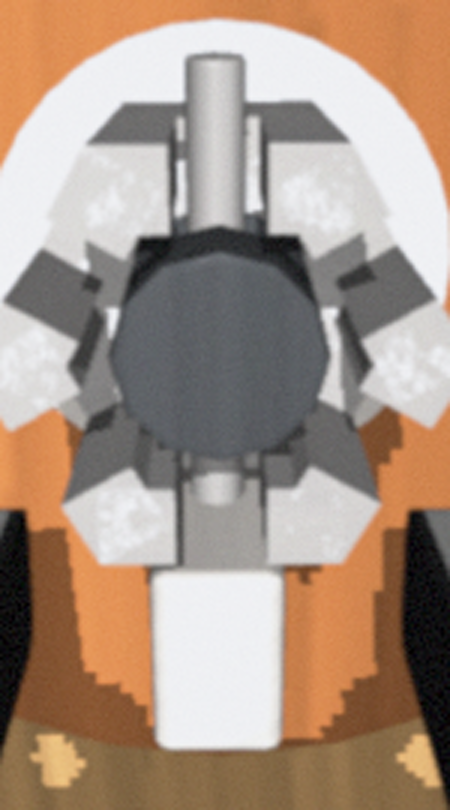

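```bash
python3 -m crank '{"offset":[[0,0,-2],[0,0,-4],[0,0,-4],[0,0,-4],[-3,0,0],[-3,0,0],[-3,0,0],[-3,0,0],[0,0,0]],"turn":[0,0,0,0,0,0,0,0,0],"hand":[70,80,80,80,80,80,80,80,80]}'
python3 - <<'E'
from goto import *
o=get_obs();print(o["tcp_pos"],o["contact_force"])
q=read_camera("side");cv2.imwrite("pics/X1.png",q["frame"][:,:,::-1])
q=read_camera("scene");crop(q,(270,205,390,295),6,"X2.png")
E
```

```text
time_s: 36.55
tcp_pos: [567.1, -118.6, 212.9]
ee_rot: [0.737, 0.676, -0.001, 0.0]
contact_force: [0.1, 0.3, 0.8]
grip_width: 0.801
[ 567.14512181 -118.63298819  212.93423268] [0.11074912 0.26281325 0.83877538]
```

View pics/X1.png

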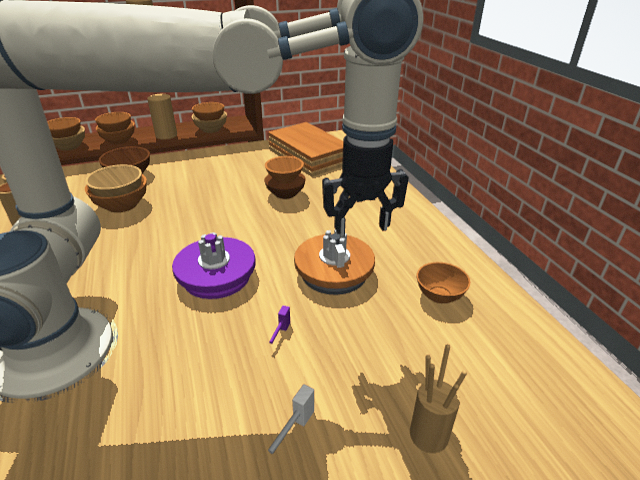

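View pics/X2.png

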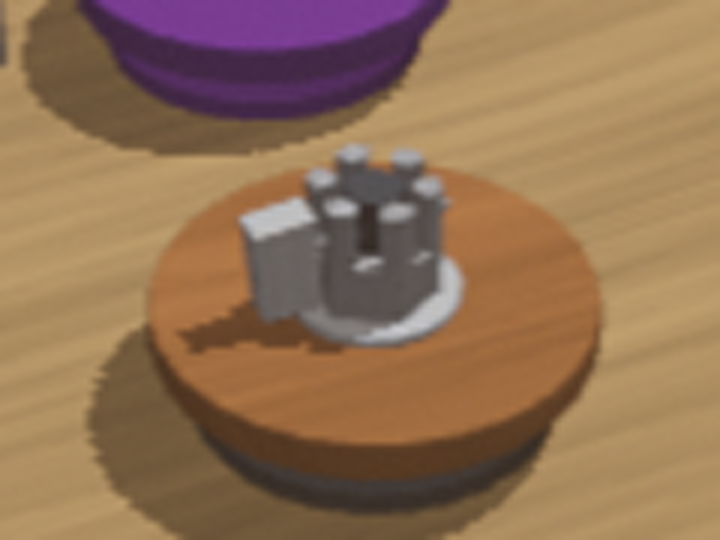

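The side picture shows the head against the nut at about (338,255). The scene crop agrees, and the gripper is clear.

```bash
python3 -c "
from bench import *
print(job_done())"
```

```text
the job is handed in; nothing more can be done
None
```

The job is done and handed in at about 36.6 s: the nut is turned to the next slot and the pin is through it with its head home against the nut.

- **Nut:** I turned it clockwise only, in three short grips (about 10.4°, 6.5° and 1.5°), until the slot lined up with the cross hole. In the last wrist pictures the slot was at 86.2° and the hole at about 86° (give or take 1.5°). The gripper's own angle read the nut 1.5° lower, at 84.7°. I settled the difference by eye, because the hole looked centred in the slot.
- **Pin:** It went through slot, spindle and opposite slot with no force beyond sensor noise (about 1 N) until the head touched the nut, then 5.6 N at most.
- **Second push:** After the first release the pin sagged and stood about 1–3 mm off the nut. I took hold of it again as it hung, pressed it home with about 5 N, let go and backed off.
- **Last checks:** The final pictures show the pin through both slots and the head against the nut, leaning slightly from the expected sag. The bowl, cup and look-alikes were where they started, and the robot was touching nothing. I did not re-measure the head's gap after the second push. I judged it from the contact force and the pictures.

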